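# Find the drilled end of a spacer and hold it hole-up

## Task

Push the blue tote along the rollers until it is fully home against the stop, then take the metal spacer out of it. Only one end of the spacer has a blind hole: find that end by feel, trying the ends on the level stub of the gauge until one slides fully on, then draw it off, turn the spacer over and finish holding it in the gripper with the hole straight up, well clear of the bench and of everything else. Leave the tote home in its bay and do not disturb the screwdriver, the carton or the can.

Things in the scene. Friction and masses are not known exactly. Their poses are not given: they have to be found in the camera images.
- bay (a point): Where the tote's middle is when fully home on the fixed roller track, 75 mm above the bench; z up. The track runs along y: free steel rollers, tops 50 mm above the bench, y = -395 to +85 mm; the tote rolls home towards +y. A stop plate crosses the +y end (inner face y = 101 mm, top 84 mm high). Side guides: outer faces x = +-116 mm, y = -410 to 115 mm, tops 66 mm high; 3.5 mm play.
- tote_mid (a point): Middle of the open blue tote, half-way up: 200 x 200 mm, 50 mm high, walls and floor 5 mm thick, about 0.7 kg; its rim is 100 mm above the bench. It stands on the rollers between the guides, axes as those of the bay, 120 to 240 mm short of it on the -y side, and rolls easily when its -y wall is pushed.
- spacer_mid (a point): Centre of the aluminium spacer: a square bar 40 x 40 mm, 70 mm long, about 0.25 kg, lying on the tote's floor, turned any way. x runs along its length, z is up at the start. In the middle of one end face is a round blind hole, 25 mm wide and 38 mm deep; the other end is solid. Which end is drilled is not told here: find it by feel.
- stub_tip (a point): Free end of the gauge's stub, 75 mm above the bench: a level steel pin 14 mm thick, 33 mm long, pointing to -x of this point (z up), from the front face of an upright plate 70 mm wide, 14 thick, top 98 mm above the bench, on a foot 90 x 90 x 12 mm that begins under the tip and reaches to +x. All fixed. The hole slides over the stub, end face close to the plate; the solid end stops at the tip.
- screwdriver_mid (a point): Bystander: a screwdriver lying on the bench, about 200 mm long along its x axis.
- screwbox_mid (a point): Bystander: centre of a closed cardboard carton, 60 (x) x 90 (y) x 45 mm high.
- greasecan_mid (a point): Bystander: centre of an upright can, 60 mm across and 80 mm high.

How it is judged:
By the outcome, as a careful person would: the job done as asked, in the order asked, and still so for the second after the job is handed in, while the arm keeps its last pose, push and grip.
It also fails if it takes over 72 s, if anything falls off the work surface, if the arm or the gripper's body presses on something with over 40 N, if the wrist force passes 120 N, or if a joint passes its speed limit or range.

## Robot

A 6-joint arm with a two-finger parallel gripper is mounted at the origin on the work surface. World frame = base frame: x ahead of the robot, y to its left, z up, the work surface at z = 0. Lengths are in m, angles in rad, forces in N, time in s.
With the tool pointing down it reaches from about 0.375 to 0.9 m from the base axis. Payload 3.1 kg.
Tool frame: the origin (TCP) lies midway between the tips of the shut fingers; the grasp point (between the pads) lies 19 mm behind it; y points along the fingers, x is the direction in which the jaws open and shut, and the axes are right-handed (so a half turn about y gives the same grasp; the last joint's range is limited). The gripper opens to 87 mm and grips with 3 to 60 N. Pads are 19 mm wide; open, the fingers measure 117 mm over their backs; the gripper's body (75 mm by 190 mm) begins 51 mm behind the grasp point.
Start: joints at [1.145, 0.527, 1.433, -0, 1.181, -0.178], TCP at [0.153, 0.606, 0.186] pointing down, gripper open.
Joint ranges: [-3.08, 3.08], [-0.75, 2.2], [0.22, 2.44], [-1.43, 4.57], [0, 2.65], [-2.85, 2.85]. Speed limits (rad/s): [2.79, 2.79, 3.14, 3.14, 3.14, 3.14].

## Interface

Orientations are given as a unit quaternion [x, y, z, w].
In Python, from rig import * gives the robot as it stands.
- The arm moves only by the tool jog_arm, never from a script. Its argument "series" is a list of rows, each a list of 7 numbers: the shift along the tool's x, y, z in mm, then the turn, a rotation vector about the tool's x, y, z in rad, then the gripper's target within -1 to 1 (shut at 1, half-way at 0, fully open at -1). A call has 1 to 20 rows; each row is the pose to reach, as a shift and turn from the pose commanded when the call began, along the tool's axes at that moment; what a row does not reach only later rows make up. A row lasts 1/8 s, in which the tool goes at most 62.5 mm and 10.7 degrees, less where a joint would pass 70% of its speed; a pose out of reach is approached as far as the arm can. A call with a gripper value outside its range is refused whole. The fingers move at their own pace and stop on an object; "grip_force" is the grip in N (left out, the last holds). Time passes only in rows, so rows that repeat a pose let the fingers close. It gives the time, the measured TCP pose, the force and the opening at its end, in the units of the state.
- get_obs(): the state, without advancing time (a new reading comes with each control period).
- camera(name): name is "side" or "top"; returns a dict with "img" (420x560x3 uint8, red, green, blue), "depth" (420x560 float32, m along the optical axis (not along the pixel's ray), 0 where there is no reading), "camera_matrix" (3x3 intrinsics, pixels), "D" ([k1, k2, p1, p2, k3] as OpenCV has them; the pictures are not rectified), "rvec" (rotation vector, rad) and "tvec" (3), from world to camera coordinates, as OpenCV has them. Camera axes: x right, y down, z forward; pixel columns grow to the right and rows downward; lengths in m; the calibration is good to about 2 mm. A picture is of the moment at which its call begins.
- hand_in(): hands the job in, once; it reports no verdict.
The state is a dict: "time": time; "q": joint angles; "joint_velocities": joint speeds; "joint_torque": joint torques, N m; "position": TCP position; "tool_rot": TCP orientation; "ft_force": force on the tool from outside, world axes, zero at the start; "moment": the same for the moment, N m; "grip_width": finger opening in m.
Only numpy, scipy, OpenCV 4.12 (cv2) and the standard library are available. Lean on these libraries where they do the work, as an engineer would, in place of code of your own. Each camera call takes 0.05 s, during which the arm holds its last target.

## Working session

There is one attempt and no reset: what is moved stays moved. The work goes in short steps, Python scripts to look and compute and a tool call to move; the robot and the scene stay as the last step left them, time stands still between calls to the robot, and variables do not carry over. Pictures are saved under pics/ and viewed, and the job is handed in when it is done.

Besides the shell and the picture viewer there is one more tool, called after "Call:" by a JSON object that holds its "method" and its "body", one argument or row to a line. jog_arm: Moves the arm, as the interface text tells. Its arguments: {"type":"object","properties":{"series":{"type":"array","items":{"type":"array","items":{"type":"number"}}},"grip_force":{"type":"number"}},"required":["series"]}

```bash
ls; mkdir -p pics
python3 - <<'E'
from rig import *
import cv2, numpy as np
print(get_obs())
for n in("side","top"):
    c=camera(n); cv2.imwrite(f"pics/{n}0.png",c["img"][:,:,::-1]); np.savez(f"{n}0.npz",**c)
    R=cv2.Rodrigues(c["rvec"])[0]; print(n,c["camera_matrix"],c["D"],-R.T@np.ravel(c["tvec"]),R)
E
```

```text
pics
{'time': 0.0, 'q': array([ 1.14451514e+00,  5.28456774e-01,  1.43390243e+00, -1.29155467e-05,
        1.18139801e+00, -1.78510889e-01]), 'joint_velocities': array([-3.29573844e-04,  1.09663072e-03,  4.30428110e-05, -3.01275497e-04,
        3.51750971e-04,  5.41336803e-04]), 'joint_torque': array([ 1.18755110e-03, -4.40036523e+01, -1.76596284e+01,  6.34217751e-02,
        5.81975095e-02, -1.44431242e-04]), 'position': array([0.15291748, 0.60516623, 0.18497746]), 'tool_rot': array([ 0.55831005,  0.43370911, -0.43506067, -0.55759171]), 'ft_force': array([ 0.37606999, -0.69882655,  0.29800683]), 'moment': array([-0.01399158, -0.02418428,  0.00785672]), 'grip_width': 0.08647077216462092}
side [[527.20527721   0.         284.34168504]
 [  0.         527.20527721 209.49339424]
 [  0.           0.           1.        ]] [0.04475255 0.         0.         0.         0.        ] [ 0.29379828 -0.66234659  0.75820562] [[ 0.94743234 -0.31978937  0.01033026]
 [-0.20930371 -0.6438727  -0.7359483 ]
 [ 0.24199982  0.69509907 -0.67695892]]
top [[453.36485105   0.         281.03944792]
 [  0.         453.36485105 218.65603663]
 [  0.           0.           1.        ]] [-0.14037674  0.          0.          0.          0.        ] [0.48358359 0.06459254 1.08589379] [[-0.0200069  -0.99961135  0.0194131 ]
 [-0.99813905  0.01885119 -0.05799202]
 [ 0.05760352 -0.02053721 -0.99812828]]
```

View pics/top0.png

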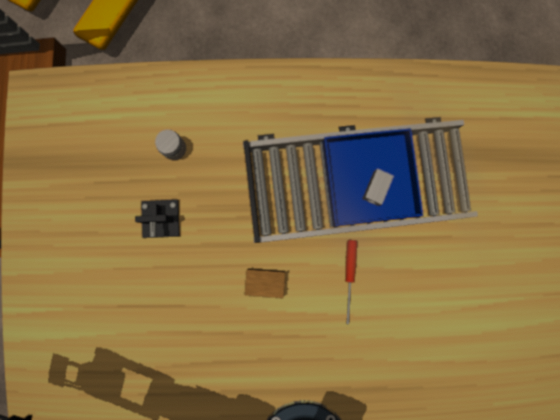

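View pics/side0.png

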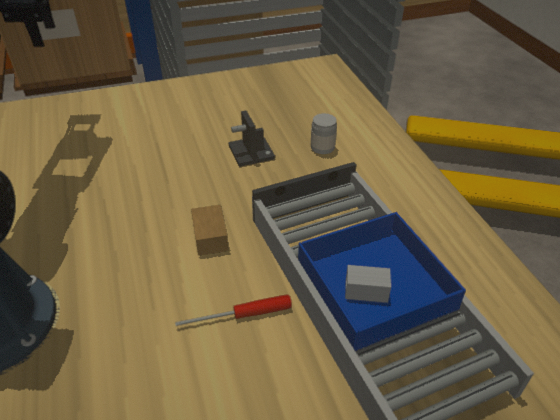

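The top view shows the track with its stop at the left (col ~250), the tote at cols 325-420 with the spacer at (379,186), the gauge at (157,217), the can at (170,145), the carton at (266,283) and the screwdriver at (350,280). Image left is +y and image up is +x. Next I'll measure these from masks.

```bash
cat > h.py <<'E'
import cv2, numpy as np
class Cam:
    def __init__(s,c):
        s.c=c; s.K=c["camera_matrix"]; s.D=np.ravel(c["D"]); s.R=cv2.Rodrigues(np.ravel(c["rvec"]))[0]; s.t=np.ravel(c["tvec"]); s.o=-s.R.T@s.t
        s.img=c["img"]; s.depth=c["depth"]; s.hsv=cv2.cvtColor(s.img,cv2.COLOR_RGB2HSV)
    def rays(s,px):
        u=cv2.undistortPoints(np.asarray(px,float).reshape(-1,1,2),s.K,s.D).reshape(-1,2)
        return np.c_[u,np.ones(len(u))]
    def plane(s,px,z):
        d=s.rays(px)@s.R; return s.o+d*((z-s.o[2])/d[:,2])[:,None]
    def cloud(s):
        h,w=s.depth.shape; g=np.stack(np.meshgrid(np.arange(w),np.arange(h)),-1).reshape(-1,2)
        P=(s.rays(g)*s.depth.reshape(-1,1)-s.t)@s.R; P[s.depth.reshape(-1)==0]=np.nan
        return P.reshape(h,w,3)
    def proj(s,P):
        return cv2.projectPoints(np.asarray(P,float).reshape(-1,3),np.ravel(s.c["rvec"]),s.t,s.K,s.D)[0].reshape(-1,2)
def load(n): return Cam(dict(np.load(n)))
def rect(P): 
    r=cv2.minAreaRect((np.asarray(P)[:,:2]*1000).astype(np.float32)); return r
E
python3 - <<'E'
from h import *
for n in("top","side"):
    c=load(n+"0.npz"); P=c.cloud(); z=P[...,2]
    print(n,"bench z med",np.nanmedian(z))
    blue=(c.hsv[...,0]>105)&(c.hsv[...,0]<130)&(c.hsv[...,1]>120)&(c.hsv[...,2]>30)
    cnt=max(cv2.findContours(blue.astype(np.uint8),0,2)[0],key=cv2.contourArea)
    if n=="top": print("tote rim rect",rect(c.plane(cnt.reshape(-1,2),.1)), "bluebox",cv2.boundingRect(cnt))
    m=blue&(z>.09)&(z<.112); print(" depth rim",rect(P[m]),np.median(z[m]),m.sum())
    hull=np.zeros(blue.shape,np.uint8); cv2.drawContours(hull,[cnt],-1,1,-1)
    sp=(hull>0)&(c.hsv[...,1]<90)&(c.hsv[...,2]>60)
    k=cv2.morphologyEx(sp.astype(np.uint8),cv2.MORPH_OPEN,np.ones((3,3)))
    cs=max(cv2.findContours(k,0,2)[0],key=cv2.contourArea); print(" spacer",cv2.minAreaRect(cs), "z",np.nanmedian(z[k>0]))
    t=(k>0)&(z>.088)&(z<.103); print(" spacer top depth",rect(P[t]),t.sum())
    # gauge: depth points above bench
    for nm,x0,x1,y0,y1,zl,zh in(("plate",.35,.65,.25,.5,.085,.115),("pin",.3,.65,.25,.5,.065,.084),("foot",.3,.65,.25,.5,.008,.017)):
        m=(P[...,0]>x0)&(P[...,0]<x1)&(P[...,1]>y0)&(P[...,1]<y1)&(z>zl)&(z<zh)
        l,lab=cv2.connectedComponents(m.astype(np.uint8))
        for i in range(1,l):
            q=lab==i
            if q.sum()>8: v,u=np.nonzero(q); print(" ",nm,q.sum(),rect(P[q]),"px",u.mean().round(),v.mean().round(),np.median(z[q]).round(4))
c=load("top0.npz")
cv2.imwrite("pics/gz.png",cv2.resize(c.img[170:265,100:230,::-1],None,fx=6,fy=6,interpolation=2))
cv2.imwrite("pics/tz.png",cv2.resize(c.img[110:250,240:480,::-1],None,fx=3.3,fy=3.3,interpolation=2))
c=load("side0.npz")
cv2.imwrite("pics/sz.png",cv2.resize(c.img[95:180,200:320,::-1],None,fx=6,fy=6,interpolation=2))
E
```

```text
top bench z med 8.804494016375699e-05
tote rim rect ((630.6715087890625, -161.11102294921875), (198.53298950195312, 200.94003295898438), 5.320679664611816) bluebox (324, 129, 98, 95)
 depth rim ((631.3980102539062, -161.43923950195312), (197.93707275390625, 199.82711791992188), 5.3785014152526855) 0.09926957722795678 725
 spacer ((378.04315185546875, 187.23277282714844), (20.22119140625, 34.2709846496582), 23.198591232299805) z 0.09503685966377712
 spacer top depth ((609.2904052734375, -175.3567657470703), (41.529117584228516, 69.48502349853516), 66.07284545898438) 564
  plate 216 ((547.8797607421875, 331.5923156738281), (14.418445587158203, 69.99748992919922), 1.8341625928878784) px 151.0 218.0 0.0979
  pin 19 ((545.4896240234375, 300.67999267578125), (7.948431491851807, 18.42575454711914), 47.22676086425781) px 167.0 219.0 0.0741
  pin 89 ((524.3494873046875, 340.0769958496094), (32.409976959228516, 28.118759155273438), 0.33779847621917725) px 152.0 229.0 0.0801
  foot 903 ((553.0052490234375, 333.3231201171875), (90.91204833984375, 89.27422332763672), 1.2184699773788452) px 161.0 218.0 0.0124
side bench z med 0.00021230520348229902
 depth rim ((632.4497680664062, -163.68002319335938), (200.1942901611328, 201.67926025390625), 5.484038352966309) 0.0984599156112141 2147
 spacer ((367.8799133300781, 283.3808898925781), (45.04739761352539, 34.6518440246582), 4.969740867614746) z 0.09398726652926269
 spacer top depth ((610.8331298828125, -174.85531616210938), (44.900062561035156, 69.94190216064453), 65.9234619140625) 945
  plate 161 ((548.6083984375, 330.6485595703125), (15.421671867370605, 72.0788803100586), 0.4546920359134674) px 248.0 121.0 0.097
  pin 172 ((529.4595947265625, 322.7528076171875), (41.81230926513672, 64.35128021240234), 14.418017387390137) px 244.0 130.0 0.0778
  foot 622 ((553.7454223632812, 331.0037841796875), (89.81966400146484, 96.32305145263672), 1.4593901634216309) px 250.0 152.0 0.0123
```

View pics/gz.png

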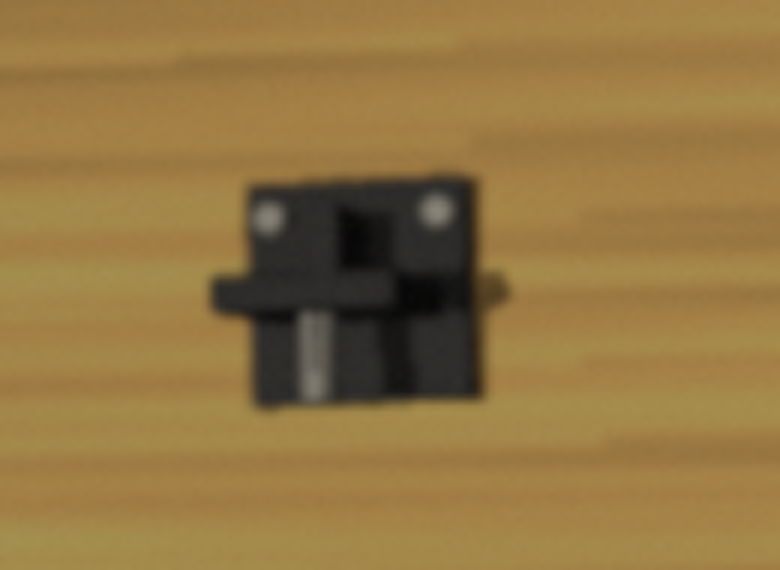

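View pics/tz.png

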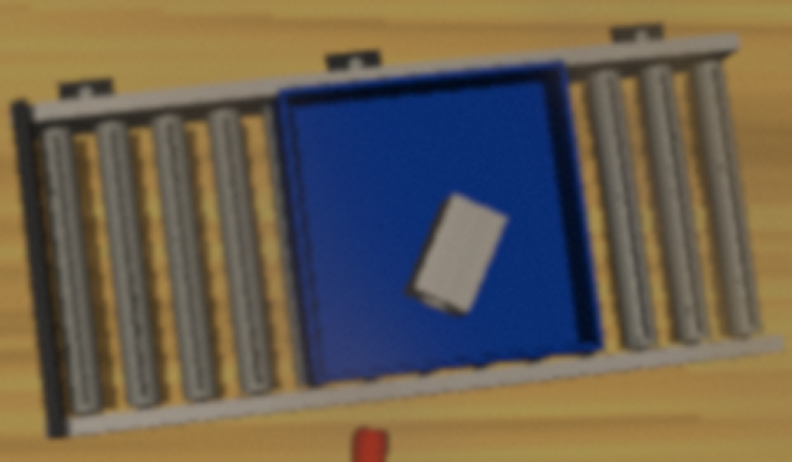

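View pics/sz.png

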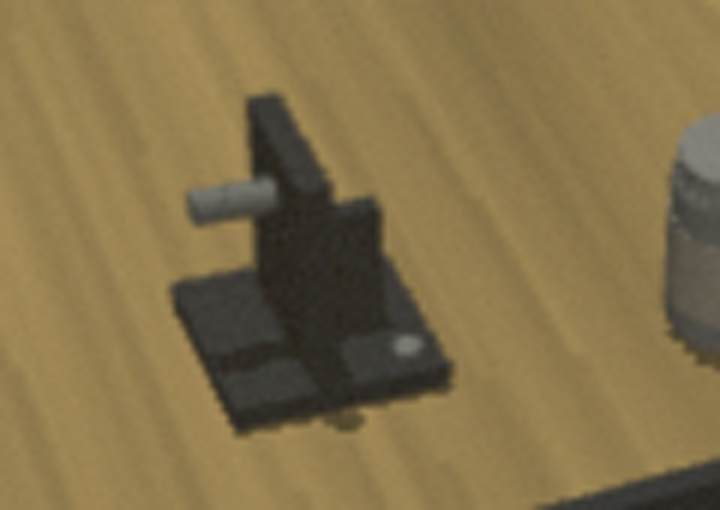

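The -x end of the spacer shows a hint of the hole at zoom (430,300), but that still has to be confirmed by feel. Next I'll measure the stop, the pin and the spacer axis.

```bash
cat >> h.py <<'E'
from scipy.spatial.transform import Rotation as Ro
def down(a):
    # tool y down, tool x (jaws) at world angle a(deg)
    x=np.array([np.cos(np.radians(a)),np.sin(np.radians(a)),0]); y=np.array([0,0,-1.]); return Ro.from_matrix(np.c_[x,y,np.cross(x,y)])
def rel(obs,p,R=None):
    R0=Ro.from_quat(obs["tool_rot"]); s=R0.inv().apply(np.asarray(p)-obs["position"])*1000
    rv=(R0.inv()*R).as_rotvec() if R is not None else np.zeros(3)
    print("shift mm",s.round(1),"rot",rv.round(4),"rows>=",np.ceil(max(np.linalg.norm(s)/62.5,np.degrees(np.linalg.norm(rv))/10.7)))
def st(o):
    R=Ro.from_quat(o["tool_rot"]).as_matrix(); print("t",round(o["time"],2),"p",(o["position"]*1000).round(1),"q",o["q"].round(3),"F",o["ft_force"].round(1),"M",o["moment"].round(2),"w",round(o["grip_width"]*1000,1),"\n xax",R[:,0].round(3),"yax",R[:,1].round(3),"zax",R[:,2].round(3))
E
python3 - <<'E'
from h import *
from rig import get_obs
o=get_obs(); st(o)
for n in("top","side"):
    c=load(n+"0.npz"); P=c.cloud(); z=P[...,2]
    a=np.radians(5.35); ux=np.array([np.cos(a),np.sin(a)]); uy=np.array([-np.sin(a),np.cos(a)])
    X=(P[...,:2]*1000)@ux; Y=(P[...,:2]*1000)@uy
    t0=np.array([631.2,-161.6]); xc,yc=t0@ux,t0@uy
    m=(abs(X-xc)<110)&(Y>yc+150)&(Y<yc+330)&(z>.076)&(z<.09)
    print(n,"stop",m.sum(),"Y rel tote",np.percentile(Y[m]-yc,[2,10,50,90,98]).round(1),"X",np.percentile(X[m]-xc,[1,99]).round(1),rect(P[m]))
    for s in(1,-1):
        m=(abs(X-xc-s*113)<12)&(abs(Y-yc)<300)&(z>.058)&(z<.072)
        print(" guide",s,m.sum(),np.percentile(X[m]-xc,[2,50,98]).round(1),"Y",np.percentile(Y[m]-yc,[1,99]).round(1),rect(P[m]))
c=load("top0.npz")
def z2(px): return np.array(px)/6+[100,170]-0.4
print("pin",c.plane([z2((313,312)),z2((313,402))],.080)*1000)
print("pinedges",c.plane([z2((297,350)),z2((333,350))],.078)*1000)
print("plate front edge ends",c.plane([z2((213,312)),z2((393,308))],.098)*1000)
cs=load("side0.npz")
def z3(px): return np.array(px)/6+[200,95]-0.4
print("pin side top/bot", cs.plane([z3((205,190)),z3((203,222)),z3((200,206))],.075)*1000)
# px hint of screwdriver
m=((c.hsv[...,0]<8)|(c.hsv[...,0]>172))&(c.hsv[...,1]>150)&(c.hsv[...,2]>60); m[:, :300]=0; m[:230]=0
v,u=np.nonzero(m); print("screw handle",rect(c.plane(np.c_[u,v],.015)))
cv2.imwrite("pics/spz.png",cv2.resize(c.img[165:210,360:400,::-1],None,fx=12,fy=12,interpolation=2))
cv2.imwrite("pics/sps.png",cv2.resize(cs.img[250:310,330:405,::-1],None,fx=8,fy=8,interpolation=2))
E
```

```text
t 0.1 p [153.  605.2 185.1] q [ 1.144  0.528  1.434 -0.     1.181 -0.179] F [-0.3  0.1 -0.1] M [-0.    0.   -0.05] w 86.8 
 xax [ 0.245  0.969 -0.002] yax [-0.001 -0.002 -1.   ] zax [-0.969  0.245  0.   ]
top stop 543 Y rel tote [265.7 266.8 271.7 276.6 277.6] X [-107.8  107.7] ((606.103271484375, 108.5678939819336), (219.37342834472656, 13.139806747436523), 5.490441799163818)
 guide 1 1015 [103.1 110.2 116.2] Y [-239.6  263.7] ((738.8483276367188, -133.32693481445312), (14.482990264892578, 523.7426147460938), 5.553053855895996)
 guide -1 1167 [-114.6 -108.6 -102.5] Y [-238.6  262.1] ((521.4640502929688, -154.56808471679688), (12.41482162475586, 523.3927001953125), 5.565828800201416)
side stop 673 Y rel tote [264.2 265.4 268.7 275.5 278. ] X [-108.2  106.9] ((605.7863159179688, 109.0804214477539), (219.8383026123047, 19.008337020874023), 5.822778701782227)
 guide 1 1413 [104.  108.8 118. ] Y [-243.1  266.4] ((739.3409423828125, -138.088134765625), (18.16181182861328, 514.8474731445312), 5.466488361358643)
 guide -1 2278 [-114.  -109.  -101.6] Y [-218.4  266.6] ((521.1957397460938, -143.41970825195312), (13.777070999145508, 504.5462646484375), 5.376357078552246)
pin [[540.5021276  333.05682213  80.        ]
 [506.97470217 333.23494943  80.        ]]
pinedges [[526.52459764 339.73856417  78.        ]
 [526.28405995 326.06067272  78.        ]]
plate front edge ends [[540.17367189 365.6875637   98.        ]
 [540.39701766 298.51766687  98.        ]]
pin side top/bot [[517.79688764 343.37621746  75.        ]
 [511.61127951 322.71728452  75.        ]
 [513.23429953 333.44093819  75.        ]]
screw handle ((442.7409362792969, -120.1821517944336), (20.11815643310547, 97.39315032958984), 83.71414947509766)
```

View pics/spz.png

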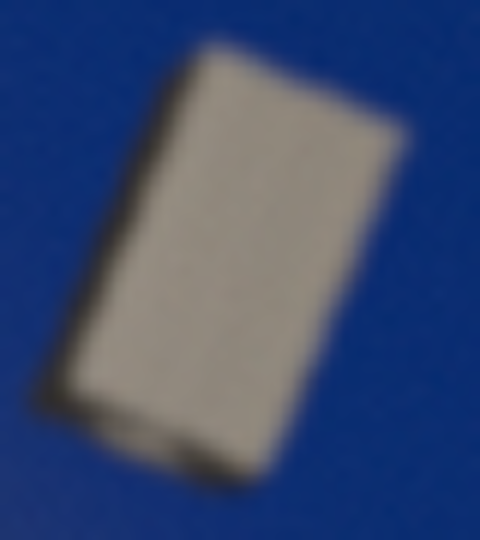

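View pics/sps.png

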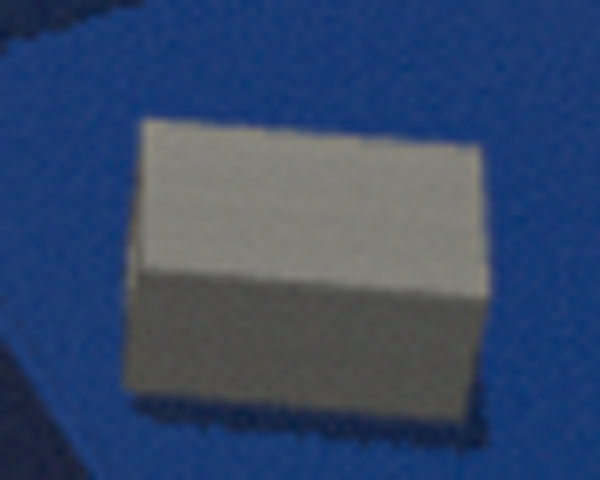

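Run:
```python
from h import *
from rig import get_obs
o=get_obs()
rel(o,[.480,.20,.20],down(40)); rel(o,[.646,-.312,.190],down(5.4)); rel(o,[.646,-.312,.076],down(5.4))
```

```text
shift mm [-312.7  -14.5 -416.4] rot [ 3.000e-04  6.249e-01 -1.900e-03] rows>= 9.0
shift mm [-768.3   -3.7 -702.9] rot [ 9.0000e-04  1.2288e+00 -1.9000e-03] rows>= 17.0
shift mm [-768.1  110.3 -703. ] rot [ 9.0000e-04  1.2288e+00 -1.9000e-03] rows>= 17.0
```

Call:
{"method": "jog_arm", "body": {
  "series": [
    [-313,-14,-416,0,0.62,0,1],
    [-313,-14,-416,0,0.62,0,1],
    [-313,-14,-416,0,0.62,0,1],
    [-313,-14,-416,0,0.62,0,1],
    [-313,-14,-416,0,0.62,0,1],
    [-313,-14,-416,0,0.62,0,1],
    [-313,-14,-416,0,0.62,0,1],
    [-313,-14,-416,0,0.62,0,1],
    [-768,-4,-703,0,1.229,0,1],
    [-768,-4,-703,0,1.229,0,1],
    [-768,-4,-703,0,1.229,0,1],
    [-768,-4,-703,0,1.229,0,1],
    [-768,-4,-703,0,1.229,0,1],
    [-768,-4,-703,0,1.229,0,1],
    [-768,-4,-703,0,1.229,0,1],
    [-768,-4,-703,0,1.229,0,1],
    [-768,-4,-703,0,1.229,0,1],
    [-768,-4,-703,0,1.229,0,1],
    [-768,-4,-703,0,1.229,0,1],
    [-768,-4,-703,0,1.229,0,1]
  ]
}}

```text
time: 2.6
position: [0.646, -0.3092, 0.1898]
tool_rot: [-0.706, -0.033, 0.034, 0.707]
ft_force: [0.4, -0.3, -0.5]
grip_width: 0.0004
```

Run:
```python
from h import *
from rig import *
o=get_obs(); st(o)
rel(o,[.646,-.312,.076],down(5.4))
a=np.radians(5.4); e=np.array([.6312,-.1616,.076])+np.array([-np.sin(a),np.cos(a),0])*(.1655-.1095); rel(o,e,down(5.4))
```

```text
t 2.6 p [ 646.  -309.2  189.8] q [-0.602  0.654  1.171  0.     1.318 -0.698] F [ 0.4 -0.3 -0.5] M [-0.05  0.05 -0.03] w 0.4 
 xax [ 0.995  0.095 -0.001] yax [-0.001  0.001 -1.   ] zax [-0.095  0.995  0.001]
shift mm [ -0.2 113.8  -2.9] rot [-0.0011  0.0012 -0.0009] rows>= 2.0
shift mm [ -0.5 114.  204.2] rot [-0.0011  0.0012 -0.0009] rows>= 4.0
```

Call:
{"method": "jog_arm", "body": {
  "series": [
    [0,60,0,0,0,0,1],
    [0,114,0,0,0,0,1],
    [0,114,10,0,0,0,1],
    [0,114,20,0,0,0,1],
    [0,114,30,0,0,0,1],
    [0,114,38,0,0,0,1],
    [0,114,47,0,0,0,1],
    [0,114,57,0,0,0,1],
    [0,114,68,0,0,0,1],
    [0,114,80,0,0,0,1],
    [0,114,92,0,0,0,1],
    [0,114,104,0,0,0,1],
    [0,114,116,0,0,0,1],
    [0,114,128,0,0,0,1],
    [0,114,140,0,0,0,1],
    [0,114,151,0,0,0,1],
    [0,114,161,0,0,0,1],
    [0,114,170,0,0,0,1],
    [0,114,178,0,0,0,1],
    [0,114,185,0,0,0,1]
  ]
}}

```text
time: 5.1
position: [0.629, -0.1265, 0.076]
tool_rot: [0.706, 0.033, -0.033, -0.706]
ft_force: [0.3, 0.7, -0.3]
grip_width: 0.0006
```

Run:
```python
from h import *
from rig import *
o=get_obs(); st(o)
c=camera("top"); cv2.imwrite("pics/top1.png",c["img"][:,:,::-1])
```

```text
t 5.1 p [ 629.  -126.5   76. ] q [-0.372  0.681  1.481 -0.     0.98  -0.466] F [ 0.3  0.7 -0.3] M [-0.08  0.03  0.05] w 0.6 
 xax [0.996 0.094 0.   ] yax [ 0. -0. -1.] zax [-0.094  0.996 -0.   ]
```

View pics/top1.png

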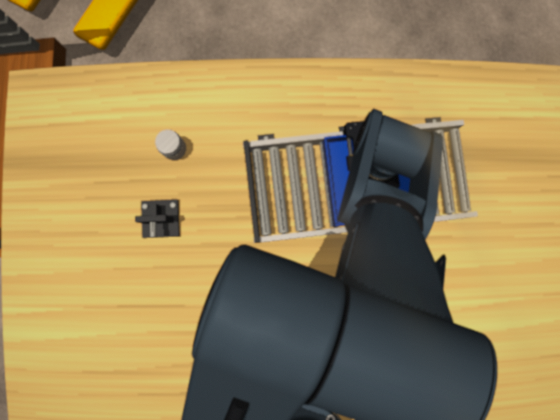

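Run:
```python
from h import *
from rig import *
c=camera("side"); cv2.imwrite("pics/side1.png",c["img"][:,:,::-1])
```

```text
(no output)
```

View pics/side1.png

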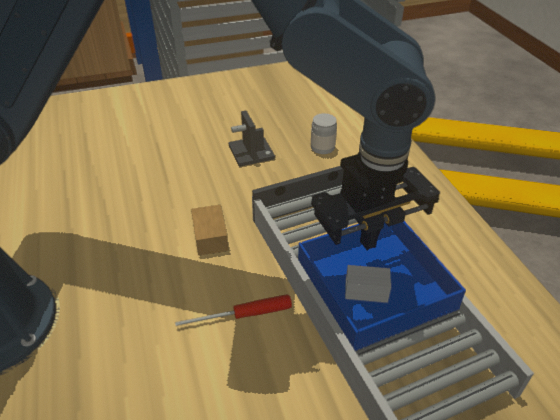

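Run:
```python
from h import *
from rig import *
o=get_obs(); st(o)
c=Cam(camera("side")); print("TCP proj",c.proj(o["position"]))
P=c.cloud(); z=P[...,2]
blue=(c.hsv[...,0]>105)&(c.hsv[...,0]<130)&(c.hsv[...,1]>150)&(c.hsv[...,2]>30)&(P[...,0]>.45)&(P[...,1]<.2)&(z<.12)
m=blue&(z>.09)&(z<.112); print(" depth rim",rect(P[m]),m.sum())
a=np.radians(5.35); uy=np.array([-np.sin(a),np.cos(a)]); Y=(P[...,:2]*1000)@uy; print(np.percentile(Y[m],[1,99]))
cv2.imwrite("pics/side2z.png",cv2.resize(c.img[140:350,270:480,::-1],None,fx=2.8,fy=2.8,interpolation=2))
```

```text
t 5.2 p [ 628.8 -126.1   75.9] q [-0.372  0.681  1.481  0.     0.98  -0.467] F [-0.5 -0.4 -0.5] M [-0.07  0.09 -0.01] w 0.5 
 xax [ 0.996  0.095 -0.   ] yax [-0.  0. -1.] zax [-0.095  0.996  0.   ]
TCP proj [[364.41965594 259.47642078]]
 depth rim ((632.1702880859375, -164.26492309570312), (199.2198486328125, 201.9477996826172), 5.455536365509033) 1418
[-322.03116975 -124.04530523]
```

View pics/side2z.png

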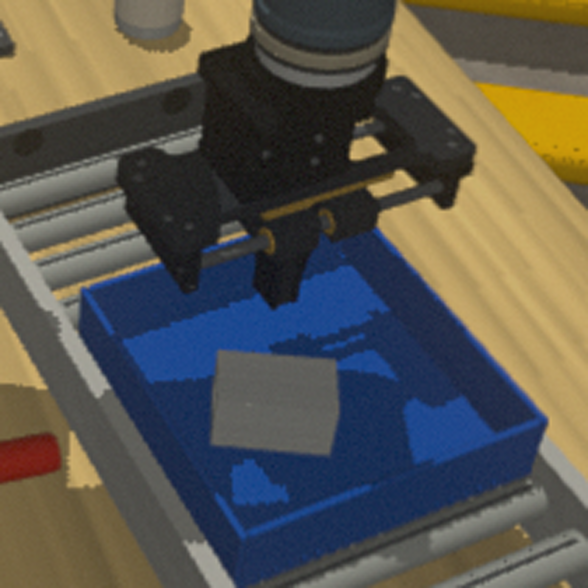

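Run:
```python
from h import *
from rig import *
o=get_obs()
c=Cam(camera("side")); P=c.cloud(); z=P[...,2]; p=o["position"]
dark=(c.hsv[...,2]<70)&(c.hsv[...,1]<120)
m=dark&(np.linalg.norm(P-p,axis=-1)<.08)
print(m.sum(), np.nanpercentile(P[m],[0,2,10,50],axis=0)*1000)
for lo in range(70,180,8):
    k=m&(z*1000>lo)&(z*1000<lo+8)
    if k.sum(): v,u=np.nonzero(k); print(lo,k.sum(),(np.median(P[k],axis=0)*1000).round(), u.min(),u.max(),v.min(),v.max(), "extent",(np.ptp(P[k],axis=0)*1000).round())
for v in range(236,262,3): print(v,[tuple((P[v,u]*1000).round().astype(int)) if c.depth[v,u]>0 else None for u in (364,368,371,374)], c.img[v,371])
```

```text
254 [[ 585.19963804 -139.57967344   93.2713025 ]
 [ 617.67659967 -138.94887076  115.85479219]
 [ 619.6411486  -138.1524565   119.01692305]
 [ 625.31876859 -135.72007095  134.93183856]]
86 1 [585. -72.  93.] 330 330 237 237 extent [0. 0. 0.]
110 17 [ 630. -135.  117.] 361 375 241 248 extent [18. 20.  4.]
118 54 [ 622. -135.  123.] 361 376 237 249 extent [20. 23.  8.]
126 51 [ 623. -136.  130.] 361 376 235 245 extent [18. 22.  8.]
134 53 [ 628. -136.  139.] 362 378 232 241 extent [22. 20.  8.]
142 51 [ 625. -136.  147.] 361 379 230 238 extent [24. 21.  7.]
150 27 [ 628. -137.  152.] 364 380 230 235 extent [26. 10.  5.]
236 [(np.int64(620), np.int64(-127), np.int64(137)), (np.int64(620), np.int64(-139), np.int64(149)), (np.int64(628), np.int64(-135), np.int64(143)), (np.int64(633), np.int64(-136), np.int64(142))] [29 30 32]
239 [(np.int64(621), np.int64(-126), np.int64(130)), (np.int64(622), np.int64(-137), np.int64(140)), (np.int64(628), np.int64(-136), np.int64(137)), (np.int64(635), np.int64(-136), np.int64(134))] [28 33 37]
242 [(np.int64(621), np.int64(-129), np.int64(125)), (np.in
[... 683 characters left out ...]
-97), np.int64(58)), (np.int64(665), np.int64(-96), np.int64(55))] [ 27  73 145]
254 [(np.int64(644), np.int64(-97), np.int64(55)), (np.int64(650), np.int64(-100), np.int64(56)), (np.int64(655), np.int64(-102), np.int64(56)), (np.int64(662), np.int64(-102), np.int64(54))] [ 22  70 142]
257 [(np.int64(641), np.int64(-104), np.int64(55)), (np.int64(648), np.int64(-107), np.int64(55)), (np.int64(653), np.int64(-108), np.int64(55)), (np.int64(658), np.int64(-109), np.int64(55))] [ 25  71 144]
260 [(np.int64(638), np.int64(-110), np.int64(55)), (np.int64(645), np.int64(-113), np.int64(55)), (np.int64(649), np.int64(-115), np.int64(56)), (np.int64(655), np.int64(-116), np.int64(55))] [ 28  72 146]
```

The camera puts the fingertips at about z=114 mm where the reported TCP z is 76, so the fingers passed over the rim without touching it. I'll raise, go back, and measure the tip height properly before using it.

Run:
```python
from h import *
from rig import *
o=get_obs(); st(o)
rel(o,[.648,-.316,.14],down(5.4));rel(o,[.648,-.316,.056],down(5.4))
```

```text
t 5.3 p [ 629.2 -127.    76. ] q [-0.373  0.681  1.48  -0.     0.98  -0.467] F [0.8 0.1 0.6] M [-0.1   0.04  0.05] w 0.8 
 xax [0.996 0.094 0.   ] yax [ 0. -0. -1.] zax [-0.094  0.996 -0.   ]
shift mm [   1.   -63.9 -190. ] rot [ 0.0003 -0.0001  0.0002] rows>= 4.0
shift mm [   1.    20.1 -190. ] rot [ 0.0003 -0.0001  0.0002] rows>= 4.0
```

Call:
{"method": "jog_arm", "body": {
  "series": [
    [0,-40,0,0,0,0,1],
    [0,-64,-30,0,0,0,1],
    [0,-64,-90,0,0,0,1],
    [0,-64,-150,0,0,0,1],
    [0,-64,-191,0,0,0,1],
    [0,-64,-191,0,0,0,1],
    [0,-20,-191,0,0,0,1],
    [0,20,-191,0,0,0,1],
    [0,20,-191,0,0,0,1],
    [0,20,-191,0,0,0,1]
  ]
}}

```text
time: 6.55
position: [0.648, -0.317, 0.0573]
tool_rot: [0.707, 0.034, -0.033, -0.706]
ft_force: [1.0, -0.1, 1.0]
grip_width: 0.0006
```

Run:
```python
from h import *
from rig import *
o=get_obs(); st(o)
cc=camera("side"); np.savez("side3.npz",**cc); c=Cam(cc); p=o["position"]
print("proj TCP",c.proj(p),"proj +38",c.proj(p+[0,0,.038]),c.proj(p+[0,0,.038]))
cv2.imwrite("pics/side3.png",c.img[:,:,::-1])
u,v=c.proj(p)[0].astype(int); x0=max(u-60,0);y0=max(min(v-70,300),0)
cv2.imwrite("pics/side3z.png",cv2.resize(c.img[y0:y0+120,x0:x0+120,::-1],None,fx=5,fy=5,interpolation=2)); print(x0,y0)
```

```text
t 6.55 p [ 648.  -317.    57.3] q [-0.61   0.797  1.265  0.     1.077 -0.704] F [ 1.  -0.1  1. ] M [-0.06  0.05 -0.03] w 0.6 
 xax [0.996 0.094 0.002] yax [ 0.002 -0.001 -1.   ] zax [-0.094  0.996 -0.001]
proj TCP [[428.83455323 354.92768183]] proj +38 [[433.84427134 340.54361533]] [[433.84427134 340.54361533]]
368 284
```

View pics/side3.png

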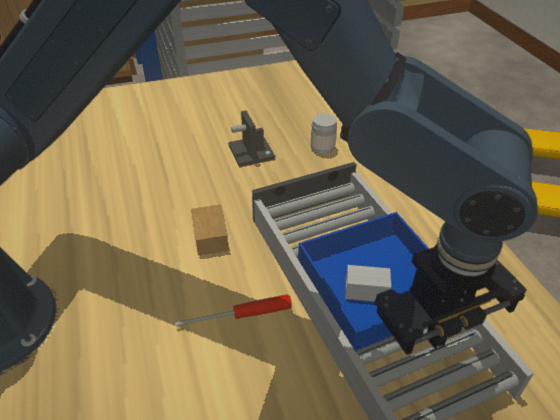

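View pics/side3z.png

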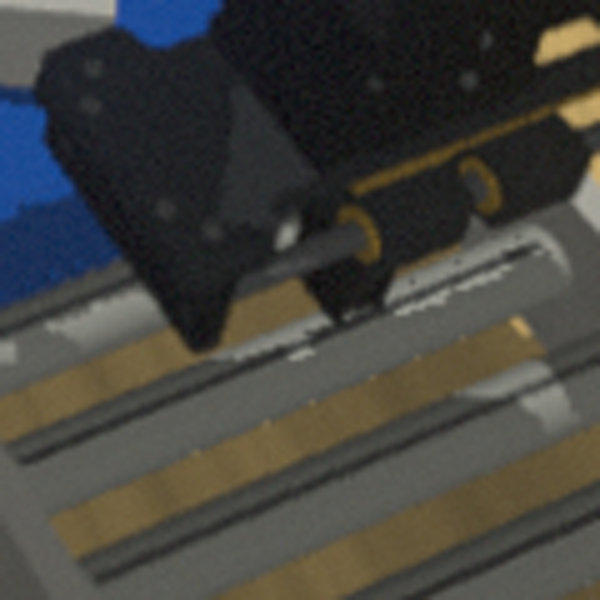

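Run:
```python
from h import *
c=load("side3.npz"); P=c.cloud()
def q(zx,zy):
    u=368+zx/5; v=284+zy/5; u,v=int(round(u)),int(round(v)); return (P[v-1:v+2,u-1:u+2].reshape(-1,3)*1000).round(0)
for a in((200,335),(205,320),(345,305),(345,290),(345,270),(355,240),(290,230),(300,260),(440,210)): print(a,np.median(q(*a),axis=0), c.depth[int(284+a[1]/5),int(368+a[0]/5)])
p=np.array([648,-317,57.3])/1000
for dz in (0,.02,.03,.038): print(dz,(c.proj(p+[0,-.0095,dz])-[368,284])*5)
```

```text
(200, 335) [ 567. -361.  174.] 0.67128104
(205, 320) [ 567. -362.  180.] 0.66525656
(345, 305) [ 645. -328.  100.] 0.75990206
(345, 290) [nan nan nan] 0.7518431
(345, 270) [ 640. -328.  121.] 0.74435806
(355, 240) [ 616. -352.  180.] 0.6849411
(290, 230) [ 671. -272.   49.] 0.8426164
(300, 260) [ 599. -353.  181.] 0.67918605
(440, 210) [ 637. -355.  188.] 0.68278635
0 [[320.74007806 381.58639625]]
0.02 [[334.10686268 344.43137087]]
0.03 [[340.96927072 325.37750164]]
0.038 [[346.548159   309.89801089]]
```

Call:
{"method": "jog_arm", "body": {
  "series": [
    [0,18,0,0,0,0,1],
    [0,18,0,0,0,0,1],
    [0,18,15,0,0,0,1],
    [0,18,30,0,0,0,1],
    [0,18,40,0,0,0,1],
    [0,18,46,0,0,0,1],
    [0,18,53,0,0,0,1],
    [0,18,61,0,0,0,1],
    [0,18,70,0,0,0,1],
    [0,18,80,0,0,0,1]
  ]
}}

```text
time: 7.85
position: [0.6396, -0.2372, 0.0382]
tool_rot: [0.707, 0.033, -0.033, -0.706]
ft_force: [-0.8, -1.0, 0.7]
grip_width: 0.0003
```

Run:
```python
from h import *
from rig import *
o=get_obs(); st(o)
c=Cam(camera("side")); P=c.cloud(); z=P[...,2]
cv2.imwrite("pics/side4.png",c.img[:,:,::-1])
```

```text
t 7.85 p [ 639.6 -237.2   38.2] q [-0.519  0.776  1.388 -0.     0.977 -0.612] F [-0.8 -1.   0.7] M [-0.38  0.05  0.08] w 0.3 
 xax [0.996 0.094 0.001] yax [ 0.001 -0.001 -1.   ] zax [-0.094  0.996 -0.001]
```

View pics/side4.png

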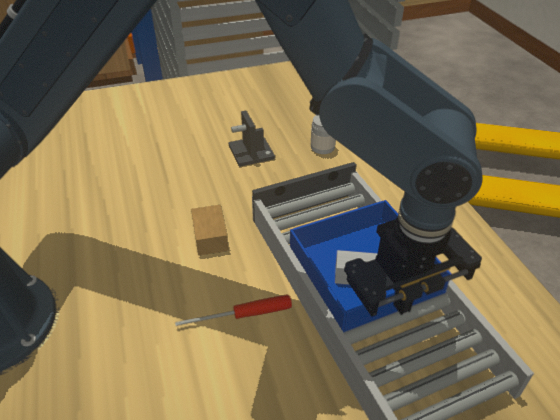

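The tote is now rolling: its front wall has shifted from (395,220) to about (380,205). I'll push on to the stop.

Call:
{"method": "jog_arm", "body": {
  "series": [
    [0,0,10,0,0,0,1],
    [0,0,21,0,0,0,1],
    [0,0,32,0,0,0,1],
    [0,0,43,0,0,0,1],
    [0,0,54,0,0,0,1],
    [0,0,65,0,0,0,1],
    [0,0,76,0,0,0,1],
    [0,0,86,0,0,0,1],
    [0,0,95,0,0,0,1],
    [0,0,103,0,0,0,1],
    [0,0,110,0,0,0,1],
    [0,0,116,0,0,0,1],
    [0,0,121,0,0,0,1],
    [0,0,124,0,0,0,1],
    [0,0,126,0,0,0,1],
    [0,0,128,0,0,0,1]
  ]
}}

```text
time: 9.9
position: [0.6274, -0.11, 0.038]
tool_rot: [0.706, 0.033, -0.033, -0.706]
ft_force: [-0.4, -1.2, 0.1]
grip_width: 0.0007
```

Call:
{"method": "jog_arm", "body": {
  "series": [
    [0,0,1,0,0,0,1],
    [0,0,2,0,0,0,1],
    [0,0,3,0,0,0,1],
    [0,0,3,0,0,0,1]
  ]
}}

```text
time: 10.4
position: [0.6273, -0.1068, 0.038]
tool_rot: [-0.706, -0.033, 0.033, 0.706]
ft_force: [0.3, -0.0, 0.0]
grip_width: 0.0
```

Call:
{"method": "jog_arm", "body": {
  "series": [
    [0,0,1,0,0,0,1],
    [0,0,2,0,0,0,1],
    [0,0,2,0,0,0,1]
  ]
}}

```text
time: 10.78
position: [0.6272, -0.1059, 0.038]
tool_rot: [0.707, 0.033, -0.033, -0.706]
ft_force: [-0.5, -4.6, 0.5]
grip_width: 0.0003
```

Call:
{"method": "jog_arm", "body": {
  "series": [
    [0,0,1,0,0,0,1],
    [0,0,2,0,0,0,1],
    [0,0,2,0,0,0,1]
  ]
}}

```text
time: 11.15
position: [0.6273, -0.106, 0.0381]
tool_rot: [0.708, 0.034, -0.033, -0.705]
ft_force: [-0.3, -9.7, -1.9]
grip_width: 0.0005
```

Run:
```python
from h import *
from rig import *
o=get_obs(); st(o)
c=Cam(camera("side")); P=c.cloud(); z=P[...,2]
cv2.imwrite("pics/side5.png",c.img[:,:,::-1])
a=np.radians(5.35); uy=np.array([-np.sin(a),np.cos(a)]); Y=(P[...,:2]*1000)@uy
b=(c.hsv[...,0]>105)&(c.hsv[...,0]<130)&(c.hsv[...,1]>150)&(z>.09)&(z<.112)&(P[...,0]>.5)
print("rim",rect(P[b]),np.percentile(Y[b],[1,99]), "tote ref centre Y",np.array([631.2,-161.6])@uy)
```

```text
t 11.15 p [ 627.3 -106.    38.1] q [-0.341  0.727  1.517 -0.005  0.895 -0.432] F [-0.3 -9.7 -1.9] M [-1.67  0.16  0.03] w 0.5 
 xax [0.996 0.095 0.001] yax [ 0.001 -0.004 -1.   ] zax [-0.095  0.996 -0.005]
rim ((616.2084350585938, 3.24713134765625), (199.10789489746094, 200.6074676513672), 5.577486991882324) [-154.30760933   45.2357132 ] tote ref centre Y -219.7487871088314
```

View pics/side5.png

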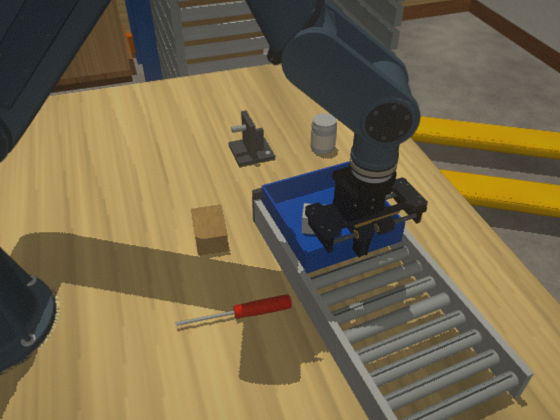

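The tote is against the stop: 9.7 N and no further travel. I'll back off and look again.

Call:
{"method": "jog_arm", "body": {
  "series": [
    [0,0,-10,0,0,0,1],
    [0,0,-35,0,0,0,1],
    [0,-60,-80,0,0,0,-1],
    [0,-120,-130,0,0,0,-1],
    [0,-160,-190,0,0,0,-1],
    [0,-160,-220,0,0,0,-1],
    [0,-160,-220,0,0,0,-1]
  ]
}}

```text
time: 12.08
position: [0.6485, -0.3293, 0.201]
tool_rot: [0.708, 0.033, -0.029, -0.704]
ft_force: [-1.2, 0.6, -0.6]
grip_width: 0.0425
```

Run:
```python
from h import *
from rig import *
o=get_obs(); st(o)
for n in("side","top"):
    cc=camera(n); np.savez(n+"6.npz",**cc); c=Cam(cc); cv2.imwrite(f"pics/{n}6.png",c.img[:,:,::-1])
```

```text
t 12.07 p [ 648.5 -329.3  201. ] q [-6.230e-01  6.560e-01  1.135e+00 -1.000e-03  1.342e+00 -7.110e-01] F [-1.2  0.6 -0.6] M [-0.02  0.04 -0.01] w 42.5 
 xax [0.996 0.088 0.006] yax [ 0.006 -0.005 -1.   ] zax [-0.088  0.996 -0.006]
```

View pics/side6.png

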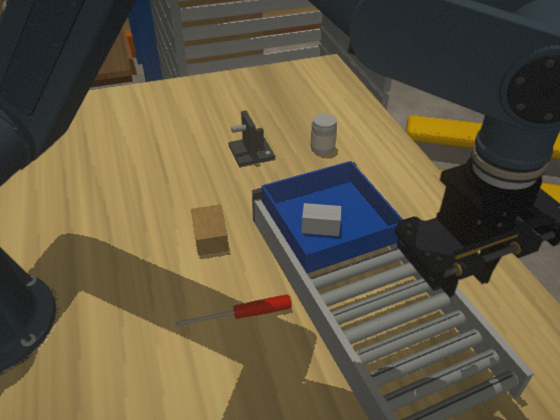

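View pics/top6.png

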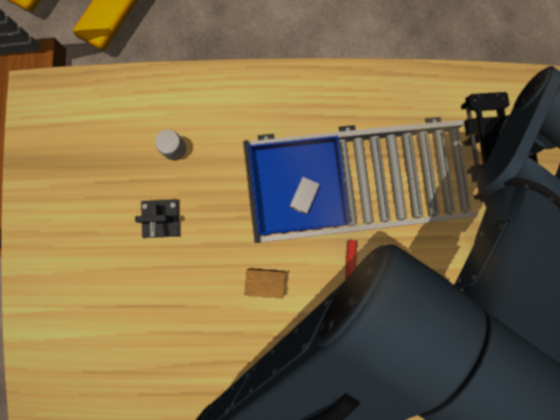

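```bash
cat >> h.py <<'E'
def spacer(c,roi,n):
    P=c.cloud(); z=P[...,2]
    u0,v0,u1,v1=roi; M=np.zeros(z.shape,bool); M[v0:v1,u0:u1]=1
    nb=M&(c.hsv[...,1]<90)&(c.hsv[...,2]>100 if n=="top" else c.hsv[...,2]>60)
    k=cv2.morphologyEx(nb.astype(np.uint8),cv2.MORPH_OPEN,np.ones((3,3)))
    t=(k>0)&(z>.088)&(z<.103); print(n," spacer top depth",rect(P[t]),t.sum(),np.median(z[t]))
    cn=max(cv2.findContours(k,0,2)[0],key=cv2.contourArea); print("   ray@.095",rect(c.plane(cn.reshape(-1,2),.095)))
def tote(c,n):
    P=c.cloud(); z=P[...,2]
    b=(c.hsv[...,0]>105)&(c.hsv[...,0]<130)&(c.hsv[...,1]>120)&(z>.09)&(z<.112)&(P[...,0]>.45)&(P[...,0]<.8)&(abs(P[...,1])<.3)
    print(n,"tote",rect(P[b]),b.sum())
E
python3 - <<'E'
from h import *
from rig import *
for n,roi in(("top",(285,170,330,220)),("side",(295,195,350,242))):
    c=load(n+"6.npz"); spacer(c,roi,n); tote(c,n)
E
```

```text
top  spacer top depth ((593.2501220703125, -8.981201171875), (39.912689208984375, 70.51365661621094), 65.29156494140625) 565 0.09532843902436317
   ray@.095 ((591.6160278320312, -7.7370758056640625), (42.8941764831543, 74.60516357421875), 65.37493896484375)
top tote ((615.0965576171875, 4.388221740722656), (198.45974731445312, 198.5496368408203), 5.363401889801025) 739
side  spacer top depth ((594.1781616210938, -8.767993927001953), (45.3859977722168, 69.41663360595703), 65.651123046875) 665 0.09524065294169519
   ray@.095 ((586.2792358398438, -25.290374755859375), (80.37610626220703, 70.02899169921875), 65.75470733642578)
side tote ((616.9485473632812, 3.2797470092773438), (201.1745147705078, 203.346923828125), 4.953678607940674) 1533
```

Run:
```python
from h import *
from rig import *
o=get_obs()
rel(o,[.5935,-.009,.16],down(65.4)); rel(o,[.5935,-.009,.10],down(65.4))
```

```text
shift mm [-24.3  38.1 317.7] rot [-1.2000e-03 -1.0496e+00  7.0000e-04] rows>= 6.0
shift mm [-24.3  98.1 317.6] rot [-1.2000e-03 -1.0496e+00  7.0000e-04] rows>= 6.0
```

Call:
{"method": "jog_arm", "body": {
  "series": [
    [-24,38,318,0,-1.0496,0,-1],
    [-24,38,318,0,-1.0496,0,-1],
    [-24,38,318,0,-1.0496,0,-1],
    [-24,38,318,0,-1.0496,0,-1],
    [-24,38,318,0,-1.0496,0,-1],
    [-24,38,318,0,-1.0496,0,-1],
    [-24,98,318,0,-1.0496,0,-1],
    [-24,98,318,0,-1.0496,0,-1],
    [-24,98,318,0,-1.0496,0,-1]
  ]
}}

```text
time: 13.3
position: [0.5937, -0.0072, 0.1005]
tool_rot: [-0.594, -0.383, 0.383, 0.595]
ft_force: [0.6, -0.6, 0.6]
grip_width: 0.087
```

Run:
```python
from h import *
from rig import *
o=get_obs(); st(o); rel(o,[.5935,-.009,.028],down(65.4))
for n in("side",):
    cc=camera(n); np.savez(n+"7.npz",**cc); c=Cam(cc); cv2.imwrite(f"pics/{n}7.png",cv2.resize(c.img[80:290,200:480,::-1],None,fx=2.8,fy=2.8,interpolation=2))
    x=Ro.from_quat(o["tool_rot"]).as_matrix()
    # fingertip inner corners, expected real tip
    for s in(1,-1):
        for dz in(0,.03,.036,.04): print(s,dz,((c.proj(o["position"]+s*.0435*x[:,0]-.0095*x[:,2]+[0,0,dz])-[200,80])*2.8).round())
```

```text
t 13.3 p [593.7  -7.2 100.5] q [-0.2    0.594  1.591  0.     0.957 -1.345] F [ 0.6 -0.6  0.6] M [ 0.04 -0.06  0.01] w 87.0 
 xax [0.414 0.91  0.   ] yax [-0.  0. -1.] zax [-0.91   0.414  0.   ]
shift mm [-1.7 72.5 -0.6] rot [-0.0004  0.0027  0.0002] rows>= 2.0
1 0 [[356. 320.]]
1 0.03 [[359. 286.]]
1 0.036 [[360. 279.]]
1 0.04 [[360. 274.]]
-1 0 [[351. 409.]]
-1 0.03 [[354. 374.]]
-1 0.036 [[354. 367.]]
-1 0.04 [[355. 363.]]
```

View pics/side7.png

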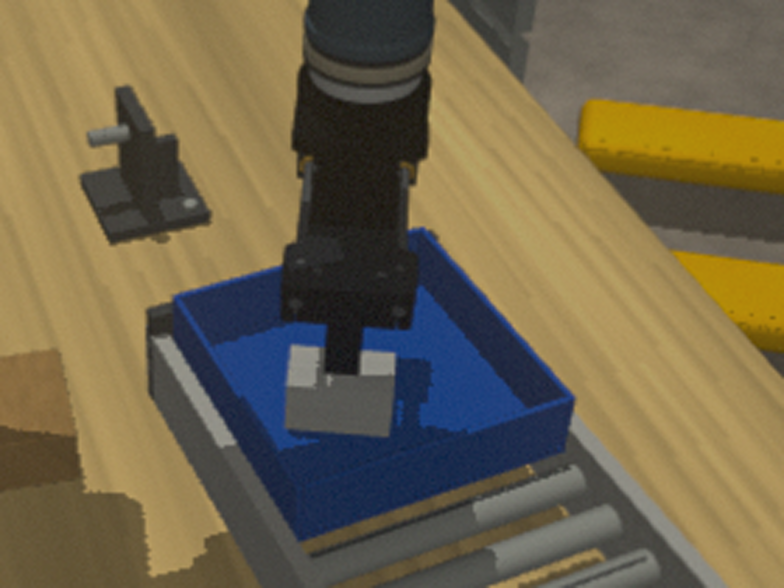

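Call:
{"method": "jog_arm", "body": {
  "series": [
    [-1.5,40,-0.5,0,0,0,-1],
    [-1.5,60,-0.5,0,0,0,-1],
    [-1.5,72,-0.5,0,0,0,-1],
    [-1.5,72,-0.5,0,0,0,-1],
    [-1.5,72,-0.5,0,0,0,1],
    [-1.5,72,-0.5,0,0,0,1],
    [-1.5,72,-0.5,0,0,0,1],
    [-1.5,72,-0.5,0,0,0,1],
    [-1.5,72,-0.5,0,0,0,1],
    [-1.5,72,-0.5,0,0,0,1]
  ],
  "grip_force": 45
}}

```text
time: 14.6
position: [0.5936, -0.0091, 0.028]
tool_rot: [-0.595, -0.383, 0.383, 0.595]
ft_force: [-0.9, 1.0, 0.8]
grip_width: 0.0398
```

Call:
{"method": "jog_arm", "body": {
  "series": [
    [0,-10,0,0,0,0,1],
    [0,-40,0,0,0,0,1],
    [0,-80,0,0,0,0,1],
    [0,-120,0,0,0,0,1],
    [0,-150,0,0,0,0,1],
    [0,-150,0,0,0,0,1],
    [0,-150,0,0,0,0,1]
  ]
}}

```text
time: 15.48
position: [0.5922, -0.009, 0.1767]
tool_rot: [-0.594, -0.382, 0.383, 0.595]
ft_force: [-0.5, -0.4, -2.9]
grip_width: 0.0398
```

Run:
```python
from h import *
from rig import *
o=get_obs(); st(o)
cc=camera("side"); np.savez("side8.npz",**cc); c=Cam(cc); cv2.imwrite("pics/side8.png",cv2.resize(c.img[60:280,200:480,::-1],None,fx=2.8,fy=2.8,interpolation=2))
tote(c,"side"); rel(o,[.41,.332,.19],down(-88.8)); rel(o,[.41,.332,.19],down(91.2))
```

```text
t 15.47 p [592.2  -9.  176.7] q [-0.204  0.495  1.525 -0.     1.125 -1.347] F [-0.5 -0.4 -2.9] M [0.01 0.02 0.02] w 39.8 
 xax [ 0.414  0.91  -0.001] yax [-0.003  0.001 -1.   ] zax [-0.91   0.414  0.003]
side tote ((616.7206420898438, 2.6382217407226562), (200.16912841796875, 202.9715576171875), 5.2607035636901855) 1490
shift mm [234.8 -12.6 307.1] rot [ 0.      2.6935 -0.0039] rows>= 15.0
shift mm [234.8 -12.6 307.1] rot [-0.0028 -0.4481 -0.    ] rows>= 7.0
```

View pics/side8.png

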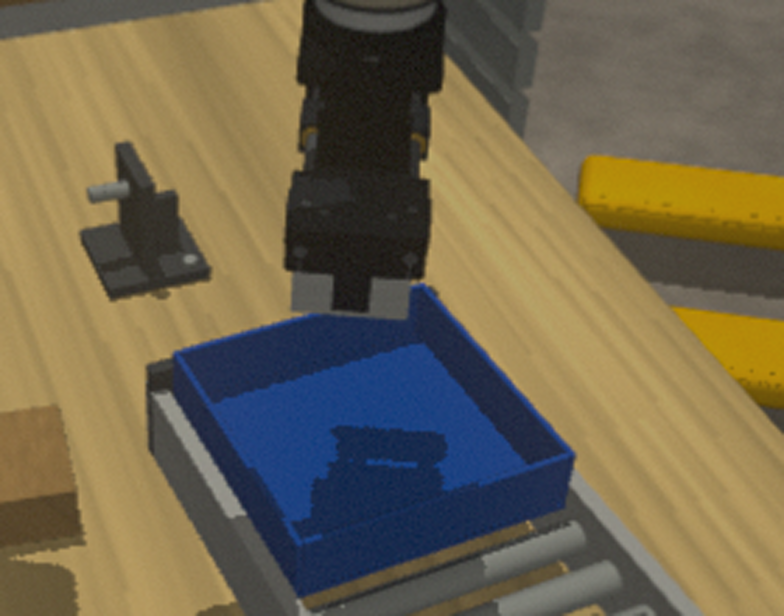

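Spacer is held at 39.8 mm, its centre 47 mm above the reported TCP z, and the tote is still home. Next I'll carry it to the gauge with the former -x end facing the stub.

Run:
```python
from h import *
from rig import *
o=get_obs(); rel(o,[.435,.332,.18],down(-88.8));rel(o,[.435,.332,.10],down(-88.8))
```

```text
shift mm [245.3  -3.  284.1] rot [ 1.0000e-04  2.6934e+00 -5.4000e-03] rows>= 15.0
shift mm [245.4  77.  283.8] rot [ 1.0000e-04  2.6934e+00 -5.4000e-03] rows>= 15.0
```

Call:
{"method": "jog_arm", "body": {
  "series": [
    [245,-3,284,0,2.693,-0.004,1],
    [245,-3,284,0,2.693,-0.004,1],
    [245,-3,284,0,2.693,-0.004,1],
    [245,-3,284,0,2.693,-0.004,1],
    [245,-3,284,0,2.693,-0.004,1],
    [245,-3,284,0,2.693,-0.004,1],
    [245,-3,284,0,2.693,-0.004,1],
    [245,-3,284,0,2.693,-0.004,1],
    [245,-3,284,0,2.693,-0.004,1],
    [245,-3,284,0,2.693,-0.004,1],
    [245,-3,284,0,2.693,-0.004,1],
    [245,-3,284,0,2.693,-0.004,1],
    [245,-3,284,0,2.693,-0.004,1],
    [245,-3,284,0,2.693,-0.004,1],
    [245,-3,284,0,2.693,-0.004,1],
    [245,-3,284,0,2.693,-0.004,1],
    [245,40,284,0,2.693,-0.004,1],
    [245,77,284,0,2.693,-0.004,1],
    [245,77,284,0,2.693,-0.004,1]
  ]
}}

```text
time: 17.9
position: [0.4334, 0.3298, 0.0977]
tool_rot: [0.508, -0.494, 0.494, -0.503]
ft_force: [0.0, 0.1, -2.3]
grip_width: 0.0397
```

Run:
```python
from h import *
from rig import *
o=get_obs(); st(o)
for n in("side","top"):
    cc=camera(n); np.savez(n+"9.npz",**cc); c=Cam(cc); cv2.imwrite(f"pics/{n}9.png",c.img[:,:,::-1])
rel(o,[.45,.3322,.028],down(-88.8))
```

```text
t 17.9 p [433.4 329.8  97.7] q [ 0.446  0.546  1.712 -0.002  0.89   1.995] F [ 0.   0.1 -2.3] M [-0.05  0.19 -0.  ] w 39.7 
 xax [ 0.023 -1.     0.004] yax [-0.005 -0.005 -1.   ] zax [ 1.     0.023 -0.006]
shift mm [-2.3 69.6 17. ] rot [0.0056 0.0023 0.0045] rows>= 2.0
```

View pics/side9.png

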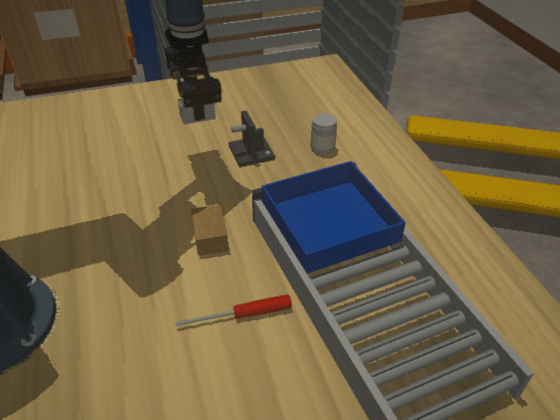

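View pics/top9.png

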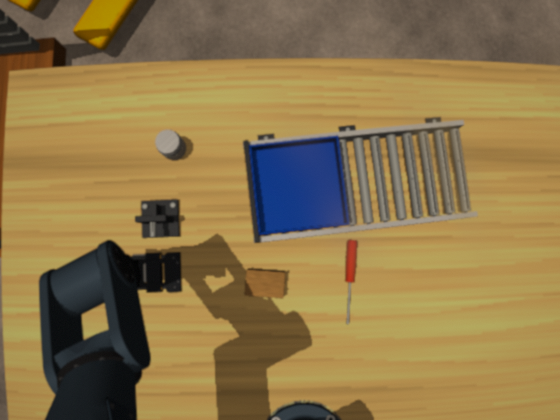

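Call:
{"method": "jog_arm", "body": {
  "series": [
    [-2.3,35,0,0,0,0,1],
    [-2.3,70,0,0,0,0,1],
    [-2.3,70,10,0,0,0,1],
    [-2.3,70,17,0,0,0,1],
    [-2.3,70,17,0,0,0,1],
    [-2.3,70,17,0,0,0,1]
  ]
}}

```text
time: 18.75
position: [0.4544, 0.3343, 0.0323]
tool_rot: [-0.504, 0.494, -0.496, 0.507]
ft_force: [-0.4, 0.5, -2.8]
grip_width: 0.0397
```

Run:
```python
from h import *
from rig import *
o=get_obs(); st(o)
for n in("side","top"):
    cc=camera(n); np.savez(n+"10.npz",**cc); c=Cam(cc)
    r=(150,60,310,180) if n=="side" else (100,180,240,290)
    cv2.imwrite(f"pics/{n}10.png",cv2.resize(c.img[r[1]:r[3],r[0]:r[2],::-1],None,fx=5,fy=5,interpolation=2))
rel(o,[.473,.3324,.028],down(-88.8))
```

```text
t 18.75 p [454.4 334.3  32.3] q [ 0.437  0.667  1.712 -0.002  0.759  1.988] F [-0.4  0.5 -2.8] M [-0.05  0.19  0.  ] w 39.7 
 xax [ 0.021 -1.    -0.   ] yax [ 0.005  0.    -1.   ] zax [1.    0.021 0.005]
shift mm [ 2.3  4.3 18.5] rot [-0.0046  0.0004 -0.0002] rows>= 1.0
```

View pics/side10.png

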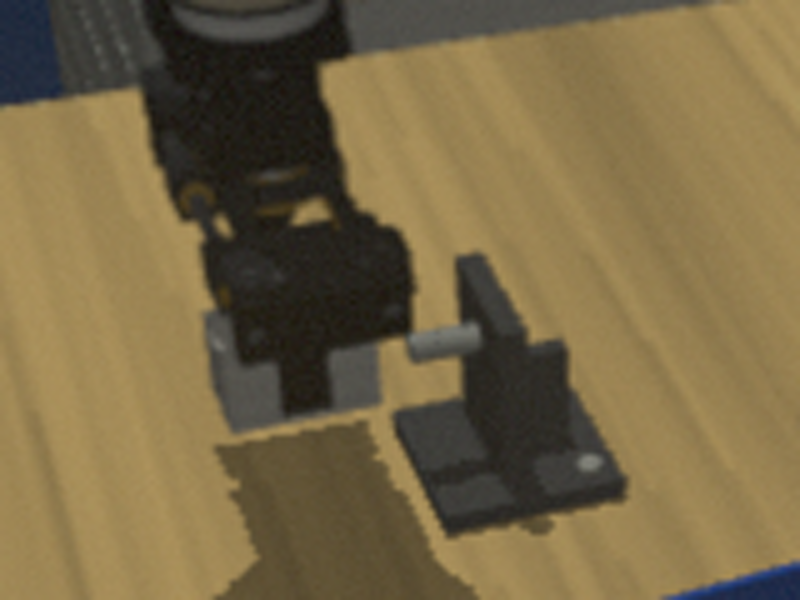

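View pics/top10.png

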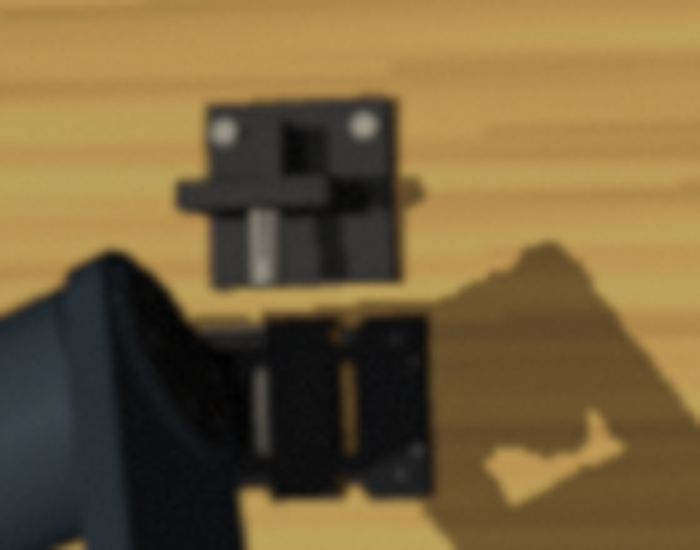

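Run:
```python
from h import *
c=load("side10.npz"); p=np.array([454.4,333.5,32.3])
for dz in (20,27,34): print(dz,(c.proj((p+[35,-20,dz])/1000)-[150,60])*5,(c.proj((p+[-35,-20,dz])/1000)-[150,60])*5)
print("pin tip",(c.proj([[.508,.3322,.075]])-[150,60])*5, (c.proj([[.541,.333,.075]])-[150,60])*5)
P=c.cloud()
for a in((350,380),(260,390)): print(P[60+a[1]//5,150+a[0]//5]*1000)
```

```text
20 [[377.76183751 419.06178432]] [[225.77749463 446.77984332]]
27 [[376.74195354 406.40156558]] [[224.12451674 434.04380945]]
34 [[375.71323862 393.63863428]] [[222.45707725 421.20300867]]
pin tip [[404.21839525 348.09666745]] [[473.54940996 334.82562006]]
[478.33793019 314.02219474  75.69457217]
[438.00780149 316.13192412  77.39861322]
```

Call:
{"method": "jog_arm", "body": {
  "series": [
    [1.5,3.5,0,0,0,0,1],
    [1.5,3.5,6,0,0,0,1],
    [1.5,3.5,12,0,0,0,1],
    [1.5,3.5,15,0,0,0,1],
    [1.5,3.5,17,0,0,0,1],
    [1.5,3.5,19,0,0,0,1],
    [1.5,3.5,21,0,0,0,1],
    [1.5,3.5,21,0,0,0,1]
  ]
}}

```text
time: 19.85
position: [0.4749, 0.333, 0.0276]
tool_rot: [-0.505, 0.494, -0.496, 0.506]
ft_force: [0.4, -0.3, -1.9]
grip_width: 0.0398
```

Run:
```python
from h import *
from rig import *
o=get_obs(); st(o)
```

```text
t 19.85 p [474.9 333.   27.6] q [ 0.42   0.689  1.672 -0.002  0.779  1.971] F [ 0.4 -0.3 -1.9] M [-0.1   0.17 -0.02] w 39.8 
 xax [ 0.021 -1.     0.001] yax [ 0.003 -0.001 -1.   ] zax [1.    0.021 0.003]
```

No contact yet at x=475 mm, and a solid end would meet the tip at about 473. I'll continue in small steps.

Call:
{"method": "jog_arm", "body": {
  "series": [
    [0,0,2,0,0,0,1],
    [0,0,4,0,0,0,1],
    [0,0,6,0,0,0,1],
    [0,0,8,0,0,0,1],
    [0,0,8,0,0,0,1]
  ]
}}

```text
time: 20.48
position: [0.483, 0.3332, 0.0276]
tool_rot: [-0.505, 0.494, -0.496, 0.506]
ft_force: [-0.6, -0.7, -2.7]
grip_width: 0.0397
```

Call:
{"method": "jog_arm", "body": {
  "series": [
    [0,0,3,0,0,0,1],
    [0,0,6,0,0,0,1],
    [0,0,9,0,0,0,1],
    [0,0,12,0,0,0,1],
    [0,0,12,0,0,0,1]
  ]
}}

```text
time: 21.1
position: [0.4952, 0.3334, 0.0276]
tool_rot: [-0.505, 0.494, -0.496, 0.506]
ft_force: [0.5, -1.2, -3.0]
grip_width: 0.0396
```

Call:
{"method": "jog_arm", "body": {
  "series": [
    [0,0,2,0,0,0,1],
    [0,0,4,0,0,0,1],
    [0,0,6,0,0,0,1],
    [0,0,6,0,0,0,1]
  ]
}}

```text
time: 21.6
position: [0.501, 0.3335, 0.0276]
tool_rot: [-0.505, 0.494, -0.496, 0.506]
ft_force: [-0.3, 0.2, -3.1]
grip_width: 0.0396
```

Run:
```python
from h import *
from rig import *
o=get_obs(); st(o)
for n in("side","top"):
    cc=camera(n); np.savez(n+"11.npz",**cc); c=Cam(cc)
    r=(150,60,310,180) if n=="side" else (100,180,240,290)
    cv2.imwrite(f"pics/{n}11.png",cv2.resize(c.img[r[1]:r[3],r[0]:r[2],::-1],None,fx=5,fy=5,interpolation=2))
```

```text
t 21.6 p [501.  333.5  27.6] q [ 0.403  0.709  1.614 -0.002  0.816  1.954] F [-0.3  0.2 -3.1] M [-0.02  0.11 -0.01] w 39.6 
 xax [ 0.021 -1.     0.001] yax [ 0.003 -0.001 -1.   ] zax [1.    0.021 0.003]
```

View pics/side11.png

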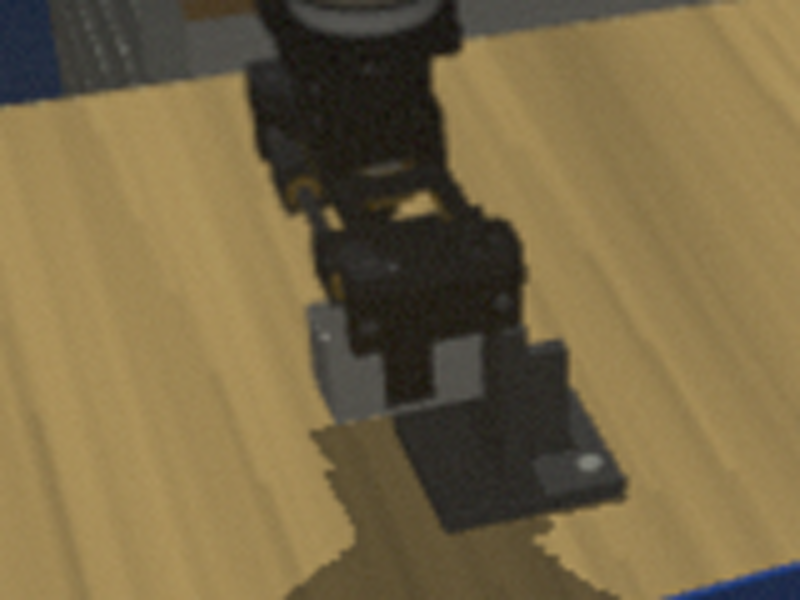

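View pics/top11.png

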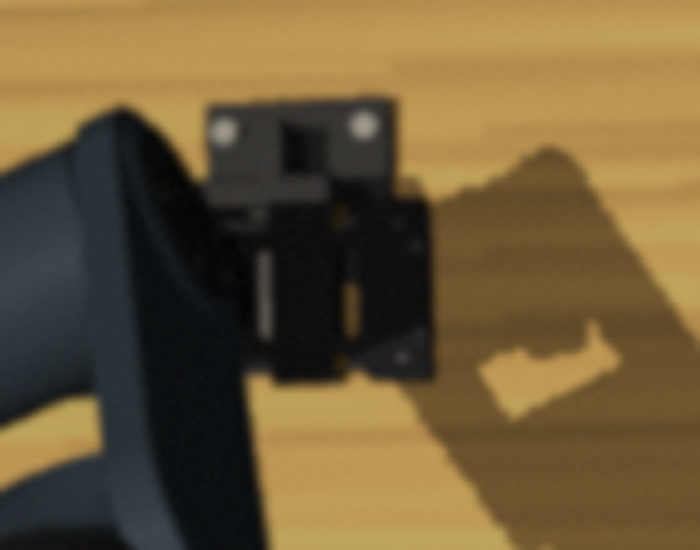

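The hole is on the stub and the end face is near the plate. I'll creep forward until it touches.

Call:
{"method": "jog_arm", "body": {
  "series": [
    [0,0,1,0,0,0,1],
    [0,0,2,0,0,0,1],
    [0,0,2,0,0,0,1]
  ]
}}

```text
time: 22.08
position: [0.5029, 0.3336, 0.0277]
tool_rot: [-0.505, 0.494, -0.496, 0.506]
ft_force: [-0.4, -0.5, -3.3]
grip_width: 0.0399
```

Call:
{"method": "jog_arm", "body": {
  "series": [
    [0,0,0.7,0,0,0,1],
    [0,0,1.5,0,0,0,1],
    [0,0,1.5,0,0,0,1]
  ]
}}

```text
time: 22.45
position: [0.5043, 0.3336, 0.0276]
tool_rot: [-0.505, 0.494, -0.496, 0.506]
ft_force: [0.2, 0.2, -2.9]
grip_width: 0.0398
```

Call:
{"method": "jog_arm", "body": {
  "series": [
    [0,0,0.7,0,0,0,1],
    [0,0,1.5,0,0,0,1],
    [0,0,1.5,0,0,0,1]
  ]
}}

```text
time: 22.82
position: [0.505, 0.3335, 0.0275]
tool_rot: [-0.505, 0.494, -0.495, 0.505]
ft_force: [-1.9, -0.1, -1.8]
grip_width: 0.0398
```

Call:
{"method": "jog_arm", "body": {
  "series": [
    [0,0,0.7,0,0,0,1],
    [0,0,1.5,0,0,0,1],
    [0,0,1.5,0,0,0,1]
  ]
}}

```text
time: 23.2
position: [0.5049, 0.3334, 0.0274]
tool_rot: [0.506, -0.495, 0.495, -0.505]
ft_force: [-5.8, 0.3, 0.7]
grip_width: 0.0397
```

Contact with the plate at x=505 mm (−5.8 N), 32 mm past where a solid end would have stopped. That makes this the drilled end, facing tool +z. I'll draw it off and fit the arm's planar geometry from the logged poses so I can choose a reachable final pose.

Call:
{"method": "jog_arm", "body": {
  "series": [
    [0,0,-3,0,0,0,1],
    [0,0,-12,0,0,0,1],
    [0,0,-30,0,0,0,1],
    [0,0,-50,0,0,0,1],
    [0,0,-72,0,0,0,1],
    [0,0,-72,0,0,0,1],
    [0,-50,-72,0,0,0,1],
    [0,-110,-72,0,0,0,1],
    [0,-170,-72,0,0,0,1],
    [0,-230,-72,0,0,0,1],
    [0,-230,-72,0,0,0,1],
    [0,-230,-72,0,0,0,1]
  ]
}}

```text
time: 24.7
position: [0.4347, 0.3319, 0.2571]
tool_rot: [-0.505, 0.494, -0.496, 0.506]
ft_force: [-0.0, 0.3, -3.5]
grip_width: 0.0396
```

Run:
```python
from h import *
from rig import *
o=get_obs(); st(o)
D=[([153,605.2,185.1],[1.144,.528,1.434,1.181]),([646,-309.2,189.8],[-.602,.654,1.171,1.318]),([629,-126.5,76],[-.372,.681,1.481,.98]),([648,-317,57.3],[-.61,.797,1.265,1.077]),([639.6,-237.2,38.2],[-.519,.776,1.388,.977]),([593.7,-7.2,100.5],[-.2,.594,1.591,.957]),([592.2,-9,176.7],[-.204,.495,1.525,1.125]),([433.4,329.8,97.7],[.446,.546,1.712,.89]),([501,333.5,27.6],[.403,.709,1.614,.816]),(o["position"]*1000,o["q"][[0,1,2,4]])]
A=[];b=[]
for p,q in D:
    p=np.array(p); 
    r=p[0]*np.cos(q[0])+p[1]*np.sin(q[0])
    s1,s2,s3=q[1],q[1]+q[2],q[1]+q[2]+q[3]
    A.append([np.sin(s1),np.sin(s2),0,1]);b.append(r)
    A.append([np.cos(s1),np.cos(s2),1,0]);b.append(p[2])
x,res,_,_=np.linalg.lstsq(np.array(A),np.array(b),rcond=None); print("L1,L2,h-L3,r0",x.round(1),np.abs(np.array(A)@x-b).max())
```

```text
t 24.7 p [434.7 331.9 257.1] q [ 0.449  0.342  1.541 -0.002  1.256  1.999] F [-0.   0.3 -3.5] M [-0.03  0.18 -0.02] w 39.6 
 xax [ 0.021 -1.     0.001] yax [ 0.003 -0.001 -1.   ] zax [1.    0.021 0.003]
L1,L2,h-L3,r0 [ 534.3  392.9 -122.   -26.1] 28.281183623076004
```

Run:
```python
from h import *
from rig import *
o=get_obs()
D=[([153,605.2,185.1],[1.144,.528,1.434,1.181]),([646,-309.2,189.8],[-.602,.654,1.171,1.318]),([629,-126.5,76],[-.372,.681,1.481,.98]),([648,-317,57.3],[-.61,.797,1.265,1.077]),([639.6,-237.2,38.2],[-.519,.776,1.388,.977]),([593.7,-7.2,100.5],[-.2,.594,1.591,.957]),([592.2,-9,176.7],[-.204,.495,1.525,1.125]),([433.4,329.8,97.7],[.446,.546,1.712,.89]),([501,333.5,27.6],[.403,.709,1.614,.816]),([648.5,-329.3,201],[-.623,.656,1.135,1.342]),(o["position"]*1000,o["q"][[0,1,2,4]])]
A=[];b=[]
for p,q in D:
    p=np.array(p); 
    r=p[0]*np.cos(q[0])+p[1]*np.sin(q[0]); print(round(r), round(-p[0]*np.sin(q[0])+p[1]*np.cos(q[0])), sum(q[1:]).round(3) if 0 else round(float(q[1]+q[2]+q[3]),3),end="; ")
    s1,s2=q[1],q[1]+q[2]
    A.append([np.sin(s1),np.sin(s2),0,np.cos(s2),np.cos(s1),0]);b.append(r)
    A.append([np.cos(s1),np.cos(s2),1,-np.sin(s2),-np.sin(s1),0]);b.append(p[2])
A=np.array(A)[:,:5]; b=np.array(b)
x,res,_,_=np.linalg.lstsq(A,b,rcond=None); print("\nL1,L2,h-L3,d2,d1",x.round(1),np.abs(A@x-b).max())
```

```text
614 111 3.143; 708 111 3.143; 632 111 3.142; 713 111 3.139; 673 111 3.141; 583 111 3.142; 582 111 3.145; 533 111 3.148; 592 110 3.139; 719 111 3.133; 536 110 3.139; 
L1,L2,h-L3,d2,d1 [591.6 393.2 -68.1 117.8  -2. ] 1.722619931059512
```

Run:
```python
from h import *
from rig import *
o=get_obs(); st(o)
rel(o,[.435,.332,.45],down(25.7-90))
```

```text
t 24.7 p [434.7 331.9 257.1] q [ 0.449  0.342  1.541 -0.002  1.256  1.999] F [-0.   0.3 -3.5] M [-0.03  0.18 -0.02] w 39.6 
 xax [ 0.021 -1.     0.001] yax [ 0.003 -0.001 -1.   ] zax [1.    0.021 0.003]
shift mm [   0.  -192.9    0.8] rot [-0.0026 -0.4275  0.0015] rows>= 4.0
```

Call:
{"method": "jog_arm", "body": {
  "series": [
    [0,-40,0,0,-0.1,0,1],
    [0,-90,0,0,-0.2,0,1],
    [0,-140,0,0,-0.3,0,1],
    [0,-190,0,0,-0.428,0,1],
    [0,-193,0,0,-0.428,0,1],
    [0,-193,0,0,-0.428,0,1]
  ]
}}

```text
time: 25.45
position: [0.4334, 0.3319, 0.4474]
tool_rot: [0.6, -0.376, 0.376, -0.597]
ft_force: [-0.4, 0.5, -3.7]
grip_width: 0.0396
```

Run:
```python
from h import *
from rig import *
o=get_obs(); st(o)
a=np.radians(25.7); f=np.array([np.cos(a),np.sin(a),0]); x=np.array([np.sin(a),-np.cos(a),0]); u=np.array([0,0,1.])
R=Ro.from_matrix(np.c_[x,f,u]); print(np.linalg.det(R.as_matrix()))
rel(o,[.582,.404,.72],R)
```

```text
t 25.45 p [433.4 331.9 447.4] q [ 0.45   0.226  1.203 -0.002  1.715  1.572] F [-0.4  0.5 -3.7] M [-0.14  0.17  0.04] w 39.6 
 xax [ 0.433 -0.901  0.002] yax [-0.002 -0.003 -1.   ] zax [ 0.901  0.433 -0.003]
0.9999999999999999
shift mm [-1.000e-01 -2.732e+02  1.643e+02] rot [1.574e+00 1.100e-03 1.800e-03] rows>= 9.0
```

Call:
{"method": "jog_arm", "body": {
  "series": [
    [0,-22,13,0.12,0,0,1],
    [0,-44,26,0.24,0,0,1],
    [0,-66,40,0.37,0,0,1],
    [0,-88,53,0.5,0,0,1],
    [0,-110,66,0.63,0,0,1],
    [0,-132,79,0.76,0,0,1],
    [0,-132,79,0.76,0,0,1]
  ]
}}

```text
time: 26.32
position: [0.503, 0.3659, 0.5779]
tool_rot: [-0.337, 0.211, -0.488, 0.777]
ft_force: [-0.4, -0.1, -1.9]
grip_width: 0.0395
```

Run:
```python
from h import *
from rig import *
o=get_obs(); st(o)
a=np.radians(25.75); f=np.array([np.cos(a),np.sin(a),0]); x=np.array([np.sin(a),-np.cos(a),0]); u=np.array([0,0,1.])
R=Ro.from_matrix(np.c_[x,f,u])
rel(o,[.582,.404,.72],R)
```

```text
t 26.32 p [503.  365.9 577.9] q [ 0.451 -0.049  1.42  -0.003  1.017  1.572] F [-0.4 -0.1 -1.9] M [-0.38  0.82  0.03] w 39.5 
 xax [ 0.434 -0.901  0.001] yax [ 0.617  0.296 -0.729] zax [0.656 0.317 0.684]
shift mm [  0.2 -43.5 161.2] rot [0.817  0.0011 0.0009] rows>= 5.0
```

Call:
{"method": "jog_arm", "body": {
  "series": [
    [0,-7,27,0.13,0,0,1],
    [0,-14,54,0.27,0,0,1],
    [0,-22,81,0.41,0,0,1],
    [0,-29,108,0.55,0,0,1],
    [0,-36,135,0.69,0,0,1],
    [0,-43,161,0.817,0,0,1],
    [0,-43,161,0.817,0,0,1],
    [0,-43,161,0.817,0,0,1]
  ]
}}

```text
time: 27.32
position: [0.5828, 0.4044, 0.7335]
tool_rot: [-0.009, 0.005, -0.532, 0.847]
ft_force: [0.4, -0.4, -2.7]
grip_width: 0.0396
```

Run:
```python
from h import *
from rig import *
o=get_obs(); st(o)
a=np.radians(25.75); f=np.array([np.cos(a),np.sin(a),0]); x=np.array([np.sin(a),-np.cos(a),0]); u=np.array([0,0,1.])
rel(o,[.582,.404,.72],Ro.from_matrix(np.c_[x,f,u]))
for n in("side","top"):
    cc=camera(n); np.savez(n+"12.npz",**cc); c=Cam(cc); cv2.imwrite(f"pics/{n}12.png",c.img[:,:,::-1])
```

```text
t 27.32 p [582.8 404.4 733.5] q [ 0.449 -0.053  1.641 -0.02   0.003  1.589] F [ 0.4 -0.4 -2.7] M [-0.54  1.    0.03] w 39.6 
 xax [ 0.434 -0.901  0.002] yax [ 0.901  0.434 -0.021] zax [0.018 0.01  1.   ]
shift mm [ -0.   -0.6 -13.5] rot [0.0207 0.0016 0.    ] rows>= 1.0
```

View pics/side12.png

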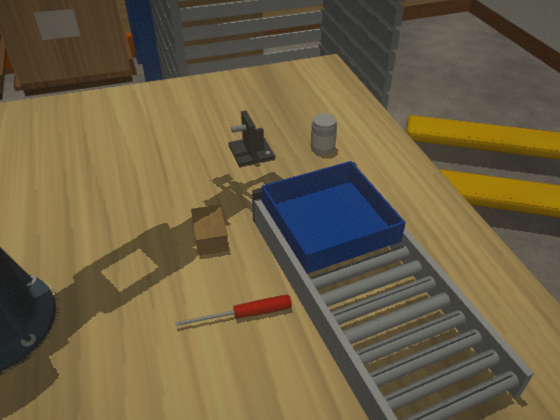

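View pics/top12.png

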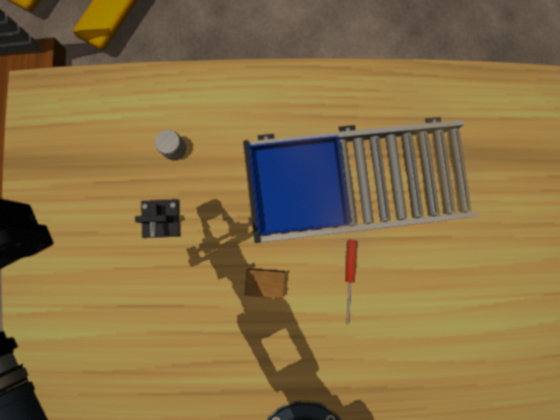

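The tool is 1.2° short of level because joint 5 is at its lower limit (q5≈0.003). Raising and retracting the wrist gives it room. I'll also bring the spacer under the top camera to check the hole.

Run:
```python
from h import *
from rig import *
o=get_obs()
def lev(d):
    a=np.radians(d); return Ro.from_matrix(np.c_[[np.sin(a),-np.cos(a),0],[np.cos(a),np.sin(a),0],[0,0,1.]])
rel(o,[.56,.394,.82],lev(25.75)); rel(o,[.60,.22,.815],lev(11.3)); rel(o,[.57,.08,.81],lev(-3.2))
```

```text
shift mm [ -0.4 -26.1  84.5] rot [ 0.018   0.0016 -0.0001] rows>= 2.0
shift mm [173.7 -65.6  78.5] rot [ 0.0177  0.0039 -0.2523] rows>= 4.0
shift mm [ 286.8 -153.3   71.8] rot [ 0.0172  0.0061 -0.5054] rows>= 6.0
```

Call:
{"method": "jog_arm", "body": {
  "series": [
    [0,-7,22,0.018,0,0,1],
    [0,-14,44,0.018,0,0,1],
    [0,-20,64,0.018,0,0,1],
    [0,-26,84,0.018,0,0,1],
    [0,-26,84,0.018,0,0,1],
    [0,-26,84,0.018,0,0,1]
  ]
}}

```text
time: 28.18
position: [0.5596, 0.3935, 0.8202]
tool_rot: [0.0, -0.001, -0.532, 0.847]
ft_force: [0.2, 0.2, -3.3]
grip_width: 0.0397
```

Run:
```python
from h import *
from rig import *
o=get_obs(); st(o)
def lev(d):
    a=np.radians(d); return Ro.from_matrix(np.c_[[np.sin(a),-np.cos(a),0],[np.cos(a),np.sin(a),0],[0,0,1.]])
rel(o,[.60,.22,.815],lev(11.3)); rel(o,[.57,.08,.81],lev(-3.2))
```

```text
t 28.18 p [559.6 393.5 820.2] q [ 0.45  -0.125  1.506 -0.002  0.189  1.571] F [ 0.2  0.2 -3.3] M [-0.51  0.99  0.05] w 39.7 
 xax [ 0.435 -0.901  0.002] yax [0.901 0.435 0.002] zax [-0.002  0.001  1.   ]
shift mm [173.8 -39.   -5.4] rot [-0.0018  0.0016 -0.2524] rows>= 3.0
shift mm [ 286.8 -126.9  -10.5] rot [-0.002   0.0013 -0.5055] rows>= 6.0
```

Level now, and q5 = 0.19 leaves margin. Next is the swing under the top camera.

Call:
{"method": "jog_arm", "body": {
  "series": [
    [35,-8,-1,0,0,-0.05,1],
    [70,-16,-2,0,0,-0.1,1],
    [105,-24,-3,0,0,-0.15,1],
    [140,-32,-4,0,0,-0.2,1],
    [174,-39,-5,0,0,-0.252,1],
    [205,-61,-6,0,0,-0.32,1],
    [233,-83,-8,0,0,-0.38,1],
    [260,-105,-9,0,0,-0.45,1],
    [287,-127,-10,0,0,-0.5055,1],
    [287,-127,-10,0,0,-0.5055,1],
    [287,-127,-10,0,0,-0.5055,1]
  ]
}}

```text
time: 29.55
position: [0.5707, 0.08, 0.8099]
tool_rot: [-0.001, 0.001, 0.727, -0.687]
ft_force: [0.9, -0.7, -2.3]
grip_width: 0.0399
```

Run:
```python
from h import *
from rig import *
o=get_obs(); st(o)
for n in("side","top"):
    cc=camera(n); np.savez(n+"13.npz",**cc); c=Cam(cc); cv2.imwrite(f"pics/{n}13.png",c.img[:,:,::-1])
```

```text
t 29.55 p [570.7  80.  809.9] q [-0.053 -0.318  1.663 -0.014  0.224  1.584] F [ 0.9 -0.7 -2.3] M [0.03 1.1  0.02] w 39.9 
 xax [-0.056 -0.998  0.   ] yax [ 0.998 -0.056  0.002] zax [-0.002  0.     1.   ]
```

View pics/top13.png

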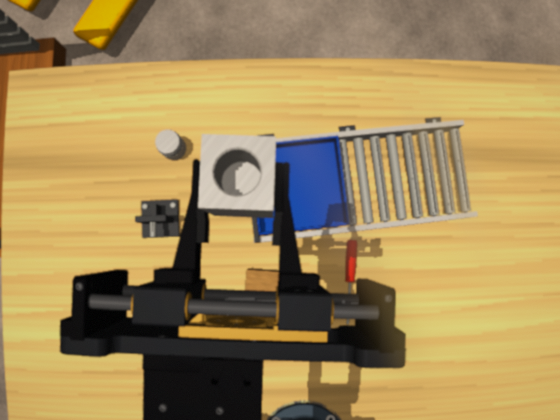

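View pics/side13.png

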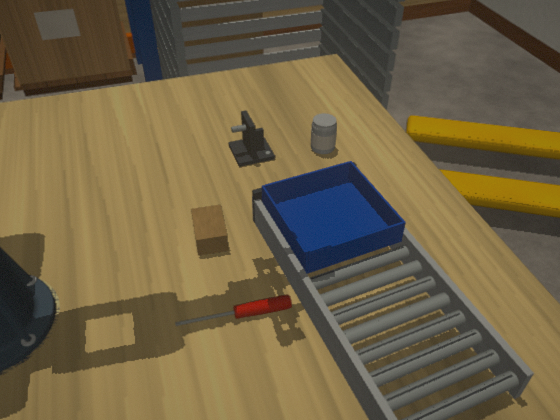

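The top view looks straight into the hole at (238,172) in the spacer's upper face. Last, I'll check the tote and the bystanders.

Run:
```python
from h import *
c=load("side13.npz"); tote(c,"side"); tote(load("side6.npz"),"side at home push")
a=load("side0.npz")
def cen(c,r,f):
    s=c.hsv[r[1]:r[3],r[0]:r[2]]; v,u=np.nonzero(f(s)); return (u.mean()+r[0]).round(1),(v.mean()+r[1]).round(1),len(u)
red=lambda s:((s[...,0]<8)|(s[...,0]>172))&(s[...,1]>150)
for nm,r,f in(("screwdriver",(170,280,300,335),red),("can",(300,105,345,160),lambda s:s[...,1]<75),("carton",(185,195,235,260),lambda s:(s[...,2]<110))):
    print(nm,cen(a,r,f),cen(c,r,f))
P=load("top13.npz"); Q=P.cloud(); m=(Q[...,2]>.8)&(P.hsv[...,1]<60)&(P.hsv[...,2]>110); m[:, :195]=0; m[:,280:]=0; m[:130]=0; m[215:]=0
q=Q[m]; A=np.c_[q[:,:2],np.ones(len(q))]
top=q[q[:,2]>np.percentile(q[:,2],60)-.004]; co=np.linalg.lstsq(np.c_[top[:,:2],np.ones(len(top))],top[:,2],rcond=None)[0]; print("top face z",np.median(top[:,2]),"tilt deg",np.degrees(np.arctan(co[:2])),len(top))
```

```text
side tote ((616.5827026367188, 3.291748046875), (201.10191345214844, 202.9850311279297), 5.4218573570251465) 1564
side at home push tote ((616.9485473632812, 3.2797470092773438), (201.1745147705078, 203.346923828125), 4.953678607940674) 1533
screwdriver (np.float64(262.8), np.float64(306.0), 759) (np.float64(262.5), np.float64(306.2), 753)
can (np.float64(323.2), np.float64(133.3), 921) (np.float64(323.2), np.float64(133.3), 921)
carton (np.float64(212.7), np.float64(246.7), 625) (np.float64(212.6), np.float64(246.7), 623)
top face z 0.84589570145847 tilt deg [ 0.14740968 -0.07016219] 3862
```

Run:
```python
from rig import *
print(hand_in());
```

```text
the job is handed in; nothing more can be done
None
```

The job is done and handed in at about 30 s of the 72 s allowed. The tote is home, and the gripper holds the spacer with its hole straight up, its top face about 0.85 m above the bench.

- **Tote:** I pushed it until it would go no further against the stop, at about 10 N. A last look showed it within 0.5 mm of that position.
- **First push missed:** the camera put the fingertips about 35 mm above the reported TCP height. The first push therefore passed over the rim and touched nothing. I corrected for the offset and pushed again.
- **Spacer:** I gripped it at 39.8 mm. The first end I tried was the one where the first picture hinted at the hole. It slid about 32 mm past the tip without resistance, then met the plate at about 6 N. I drew it off and turned it over.
- **Wrist limit:** the first turn ended 1.2° short of level because a wrist joint was at its limit. I raised and pulled back the arm, and it levelled.
- **Last checks:** the top camera looks straight into the hole, and the spacer's top face is level to about 0.2°. The screwdriver, carton and can are within 0.3 pixel of where they started.

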